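Drive a gib-head taper key into a hub

ROBOT

A 6-joint arm with a two-finger parallel gripper is mounted at the origin on a cart in front of the work surface, level with it; the furniture and walls round the work are solid. World frame = base frame: x ahead of the robot, y to its left, z up, the work surface at z = 0. Lengths are in m, angles in degrees, forces in N, time in s.
With the tool pointing down it reaches from about 0.4 to 0.825 m from the base axis. Payload 7 kg.
Tool frame: the origin (TCP) lies at the very end of the fingers, on their centre line; the grasp point (between the pads) lies 19 mm behind it (r.grasp_offset is the z of the grasp point in the tool frame, in m); z points along the fingers, y is the direction in which the jaws open and shut (so a half turn about z gives the same grasp; the last joint's range is limited). The gripper opens to 88 mm and grips with 3 to 60 N. Pads are 19 mm wide; open, the fingers measure 130 mm over their backs; the gripper's body (78 mm by 193 mm) begins 47 mm behind the grasp point.
Start: joints at [85.949, 20.546, 0.682, 0, -70.136, -16.507], TCP at [0.237, 0.632, 0.227] pointing down, gripper open.
Joint ranges: [-176.03, 176.03], [-82.01, 121.73], [-58.28, 71.71], [-173.87, 95.51], [-174.79, -0.11], [-173.66, 173.66]. Speed limits (degrees/s): [136.94, 136.94, 172.46, 180, 180, 180].

INTERFACE

Orientations are given as [roll, pitch, yaw] about the fixed x, y, z axes, in that order (R = Rz(yaw) Ry(pitch) Rx(roll)).
In Python, from plant import r, capture, calibration, order gives the robot as it stands.
- The arm moves only by the tool servo_tool, never from a script. Its arguments are lists of equal length, an entry for each row: "grip": the closure, from -1 (fully open) to 1 (shut), so that 0 is half open; "translation": the shift along the tool's x, y, z in m, a list of three; "turn": the turn about the tool's z in rad. A call has 1 to 10 rows; each row is the pose to reach, as a shift and turn from the pose commanded when the call began, along the tool's axes at that moment; what a row does not reach only later rows make up. A row lasts 1/12 s, in which the tool goes at most 41.7 mm and 7.16 degrees, less where a joint would pass 70% of its speed; a pose out of reach is approached as far as the arm can. A call with a gripper value outside its range is refused whole. The fingers move at their own pace and stop on an object; "newtons" is the grip in N (left out, the last holds). Time passes only in rows, so rows that repeat a pose let the fingers close. It gives the time, the measured TCP pose, the force and the opening at its end, in the units of the state.
- r.get_state(): the state, without advancing time (a new reading comes with each control period).
- capture(name): name is "side" or "top" or "wrist"; returns (picture, depth): 420x560x3 uint8, blue, green, red; 420x560 float32, m along the optical axis (not along the pixel's ray), 0 where there is no reading.
- calibration(name): a dict with "fx", "fy", "cx", "cy" (pixels), "view" (4x4, takes a point from world to camera coordinates). Camera axes: x right, y up, looking along -z (the intrinsics and any distortion apply to the point x, -y, -z); pixel columns grow to the right and rows downward; lengths in m; the calibration is good to about 2 mm. A picture is of the moment at which its call begins: read the wrist's pose just before it. calibration takes no time and is no camera call; for the wrist camera it gives the pose at the moment of the call.
- order.close_job(): hands the job in, once; it reports no verdict.
The state is a dict: "time_s": time; "joints": joint angles; "qd": joint speeds; "joint_torque": joint torques, N m; "tcp_pos": TCP position; "eef_rot": TCP orientation; "contact_force": force on the tool from outside, world axes, zero at the start; "moment": the same for the moment, N m; "gripper_width": finger opening in m.
Only numpy, scipy, OpenCV 4.12 (cv2) and the standard library are available. Lean on these libraries where they do the work, as an engineer would, in place of code of your own. Each camera call takes 0.05 s, during which the arm holds its last target.

TASK

Take the gib-head taper key out of its wooden stand, set it tip down into the keyway between hub and shaft with its sloping face towards the hub, and press or tap it down until it is tight under a firm push of about 15 N. Do not force it much past that or the hub will split; let go of the key and leave the spanner, bearing and bushing beside it where they lie.

Things in the scene. Friction and masses are not known exactly. Their poses are not given: they have to be found in the camera images.
- key_head (a point): centre of the head of the gib-head taper key, a plain steel key 94 mm tall, 0.11 kg, standing tip down in the wooden stand. Head 24 (x) x 16 (y) x 22 (z) mm: its top is 11 mm above this point, its underside 11 mm below; grasp it across its 16 mm (along y). z is up along the key; it may lean up to 4 degrees in the stand.
- key: the same key; origin on its flat face, level with the tip. Below the head is a blade 72 mm long and 10 mm wide (y). Its +x face is flat and upright; its -x face slopes 1 in 10, so it is 8 mm thick (x) at the tip and 15 mm under the head. Oiled steel: once wedged it holds by itself.
- key_tip (a point): middle of the rounded tip (lowest point) of the same key, on the blade's mid-thickness there; same axes as the key; 83 mm below the head's centre and 4 mm to +x of it.
- stand: wooden block 70 x 50 x 46 mm, fixed, with the key in a pocket 36 mm deep in its top: 58 mm of the key stand out, lift it by 50 mm or more to clear. Origin under its centre.
- hub: plain round aluminium hub 72 mm across, 50 mm high, with a low flange, on a round steel foot 110 mm across; fixed. Origin on its axis at table height. Top of hub 75 mm, underside 25 mm, top of foot 12 mm above the table: the keyway is open below. An upright 32 mm steel shaft with a flat fills the bore and stands 3 mm above the hub's top. Same axes as the keyway mouth.
- keyway_mouth (a point): middle of the keyway's open top, level with the hub's top; z up, +x towards the shaft. Keyway 15 mm wide (y), about 12.5 mm (x) at the top, narrowing downwards 1 in 10 on the -x side like the key. So the key goes in with its axes parallel to these. The shaft's flat, some 6 mm to +x, is off by up to 1.2 mm and not measured: only feel tells the depth.
- spanner: combination spanner, 180 x 32 x 6 mm, lying between hub and stand; origin at its middle; bystander.
- bearing: ball bearing, 52 mm across, 15 mm high, lying on the table; bystander.
- bushing: plain brass-coloured bushing, 36 mm across, 30 mm high, standing on the table; bystander.
- keyway_floor (a point): middle of the keyway's sloping -x wall, half-way down the hub; z up. The key comes to bear with its head's underside 15 to 39 mm above the hub's top, varying from job to job; from there each mm further adds roughly 4 to 7 N to the push needed. A push of 12 N or more leaves it tight (key and hub press with over 12 N); much over 25 N of push (50 N between key and hub) splits the hub.
Mind the look-alikes: they are no part of the job. There is more than one size of the stand; the one meant has the size given above.

How it is judged:
By the outcome, as a careful person would: the job done as asked, in the order asked, and still so for the second after the job is handed in, with the robot touching nothing.
It also fails if it takes over 48 s, if anything falls off the work surface, if the arm or the gripper's body presses on something with over 40 N, if the wrist force passes 120 N, or if a joint passes its speed limit or range.

## Working session

There is one attempt and no reset: what is moved stays moved. The work goes in short steps, Python scripts to look and compute and a tool call to move; the robot and the scene stay as the last step left them, time stands still between calls to the robot, and variables do not carry over. Pictures are saved under pics/ and viewed, and the job is handed in when it is done.

Besides the shell and the picture viewer there is one more tool, called after ">>>" in YAML: its name, and indented under it one key for each argument. servo_tool: Moves the arm, as the interface text tells. Its arguments: {"type":"object","properties":{"grip":{"type":"array","items":{"type":"number"}},"translation":{"type":"array","items":{"type":"array","items":{"type":"number"}}},"turn":{"type":"array","items":{"type":"number"}},"newtons":{"type":"number"}},"required":["grip","translation","turn"]}

```bash
ls; mkdir -p pics; cat > h.py <<'E'
import numpy as np, cv2
from plant import r, capture, calibration, order
def shot(n,f):
    c=calibration(n); p,d=capture(n); cv2.imwrite('pics/%s.png'%f,p); np.savez('pics/%s.npz'%f,p=p,d=d,**{k:np.array(c[k]) for k in c if not isinstance(c[k],str)}); return p,d,c
E
python3 - <<'E'
from h import *
print(r.get_state(), r.grasp_offset)
for n in ("side","top","wrist"):
    p,d,c=shot(n,n+'0'); print(n,c)
E
```

```text
pics
{'time_s': 0.0, 'joints': array([ 8.59499081e+01,  2.05900934e+01,  6.34806207e-01, -2.02019796e-02,
       -7.01361577e+01, -1.65059823e+01]), 'qd': array([ 0.00045473,  0.00743999,  0.04188008,  0.08953772, -0.0169386 ,
       -0.00518975]), 'joint_torque': array([-7.25881928e-04, -5.82723427e+01,  2.93059802e+01,  6.99738532e+00,
        6.89040593e-03, -1.66713940e-04]), 'tcp_pos': array([0.23687211, 0.63155649, 0.22564542]), 'eef_rot': array([ 1.79906927e+02, -7.77471217e-03, -2.05629474e+01]), 'contact_force': array([ 0.29582948,  0.66338983, -1.0623625 ]), 'moment': array([-0.02348891,  0.01414769,  0.01915731]), 'gripper_width': 0.08743033572384294} -0.0188
side {'fx': 527.716229854152, 'fy': 527.716229854152, 'cx': 281.6028985308713, 'cy': 215.4781608553534, 'view': array([[ 0.9405779 , -0.33893459,  0.02089377, -0.49154574],
       [ 0.19555925,  0.59094364,  0.78265075, -0.20744691],
       [-0.27761445, -0.73205803,  0.62211032, -0.83198854],
       [ 0.        ,  0.        ,  0.        ,  1.        ]])}
top {'fx': 520.6767712679176, 'fy': 520.6767712679176, 'cx': 279.4681101557986, 'cy': 207.97815869626174, 'view': array([[ 0.00165026, -0.99999562,  0.00245685,  0.01980968],
       [ 0.98286572,  0.00207482,  0.18431136, -0.54550661],
       [-0.18431565,  0.00211059,  0.98286484, -1.17536326],
       [ 0.        ,  0.        ,  0.        ,  1.        ]])}
wrist {'fx': 374.90753922905174, 'fy': 374.90753922905174, 'cx': 283.64962968874653, 'cy': 208.55329861295544, 'view': array([[-0.3513522 , -0.93624265,  0.00115051,  0.67463984],
       [ 0.89730559, -0.33709014, -0.2849788 ,  0.03577232],
       [ 0.26719713, -0.09909557,  0.95853313, -0.39014961],
       [ 0.        ,  0.        ,  0.        ,  1.        ]])}
```

View pics/side0.png

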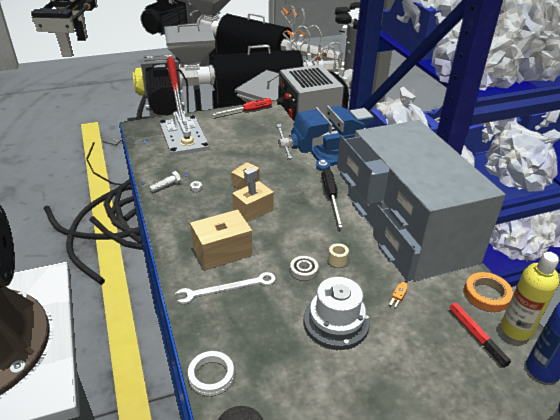

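View pics/top0.png

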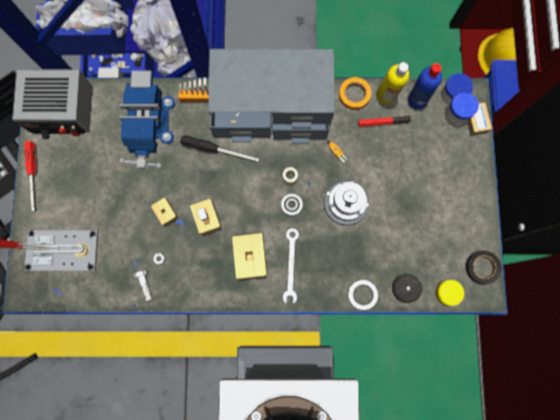

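View pics/wrist0.png

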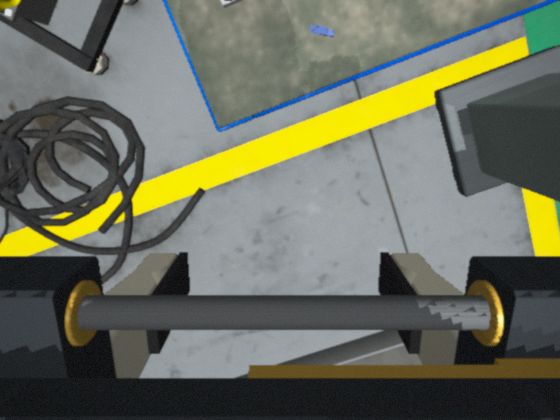

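The key is in the middle wooden stand (side px 252,180; top px 204,216). The hub is at side (338,310) and top (347,200). The spanner, bearing and bushing lie between them.

```bash
cat >> h.py <<'E'
def load(f): return np.load('pics/%s.npz'%f)
def unproj(z,u,v,dep):
    x=(u-z['cx'])/z['fx']*dep; y=-(v-z['cy'])/z['fy']*dep
    V=z['view']; return (np.stack([x,y,-dep],-1)-V[:3,3])@V[:3,:3]
def cloud(z):
    d=z['d']; v,u=np.mgrid[:d.shape[0],:d.shape[1]]; P=unproj(z,u,v,d); P[d==0]=np.nan; return P
def ray(z,u,v):
    V=z['view']; o=-V[:3,:3].T@V[:3,3]; q=np.array([(u-z['cx'])/z['fx'],-(v-z['cy'])/z['fy'],-1.]); return o,V[:3,:3].T@q
def onz(z,u,v,h):
    o,d=ray(z,u,v); return o+d*(h-o[2])/d[2]
def proj(z,P):
    P=np.atleast_2d(P); V=z['view']; c=P@V[:3,:3].T+V[:3,3]; return np.stack([z['cx']+z['fx']*c[:,0]/-c[:,2], z['cy']+z['fy']*c[:,1]/c[:,2]],-1)
def crop(f,u0,v0,u1,v1,s,out):
    p=load(f)['p'][v0:v1,u0:u1]; cv2.imwrite('pics/%s.png'%out,cv2.resize(p,None,fx=s,fy=s,interpolation=cv2.INTER_CUBIC))
E
python3 - <<'E'
from h import *
crop('side0',210,140,310,240,6,'c1')
crop('side0',290,260,390,360,6,'c2')
crop('top0',170,180,270,280,6,'c3')
crop('top0',300,150,400,250,6,'c4')
for n in('top0','side0'):
    z=load(n);P=cloud(z)
    for (u,v) in {'top0':[(204,216),(196,222),(347,200),(327,215),(290,175),(250,170)],'side0':[(252,172),(240,200),(338,290),(338,350),(300,350)]}[n]: print(n,u,v,P[v,u].round(4))
E
```

```text
top0 204 216 [0.5165 0.19   0.1056]
top0 196 222 [0.5119 0.2165 0.0491]
top0 347 200 [ 0.5595 -0.1351  0.0775]
top0 327 215 [ 5.377e-01 -9.560e-02  4.000e-04]
top0 290 175 [ 0.638  -0.0053  0.0014]
top0 250 170 [6.509e-01 9.420e-02 3.000e-04]
side0 252 172 [0.5253 0.188  0.1026]
side0 240 200 [0.4968 0.1813 0.0443]
side0 338 290 [ 0.5671 -0.1374  0.0752]
side0 338 350 [ 0.5481 -0.1944  0.0009]
side0 300 350 [ 0.4908 -0.1746  0.0007]
```

View pics/c1.png

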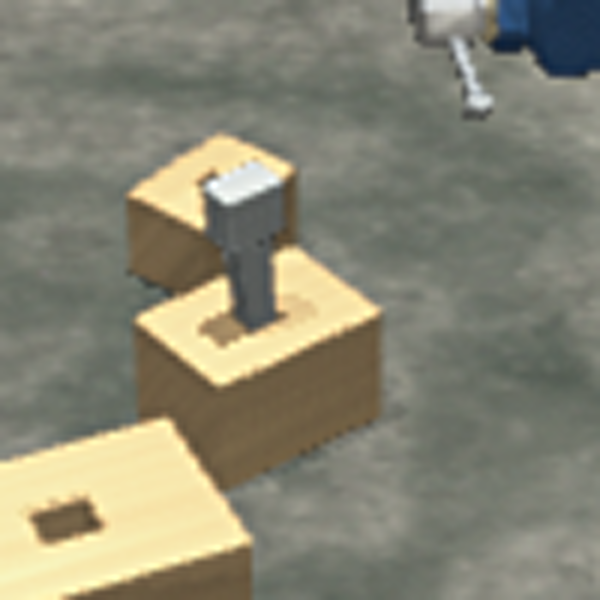

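View pics/c2.png

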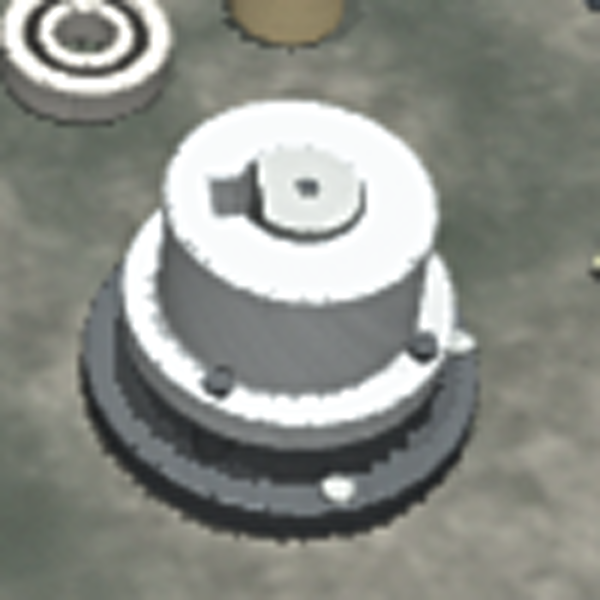

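View pics/c3.png

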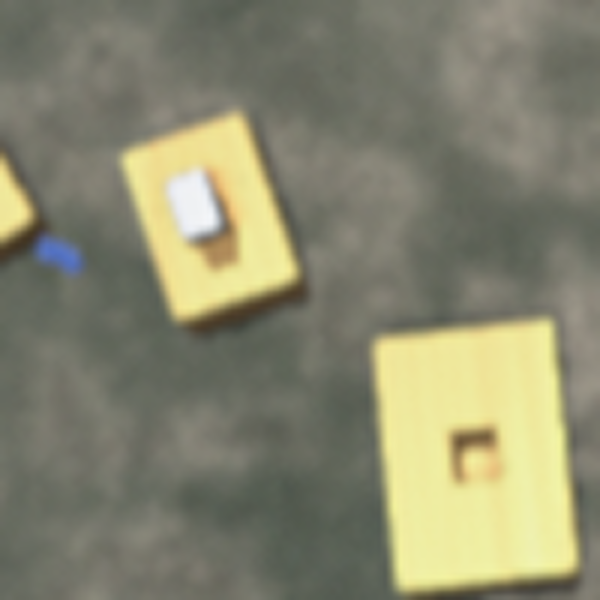

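View pics/c4.png

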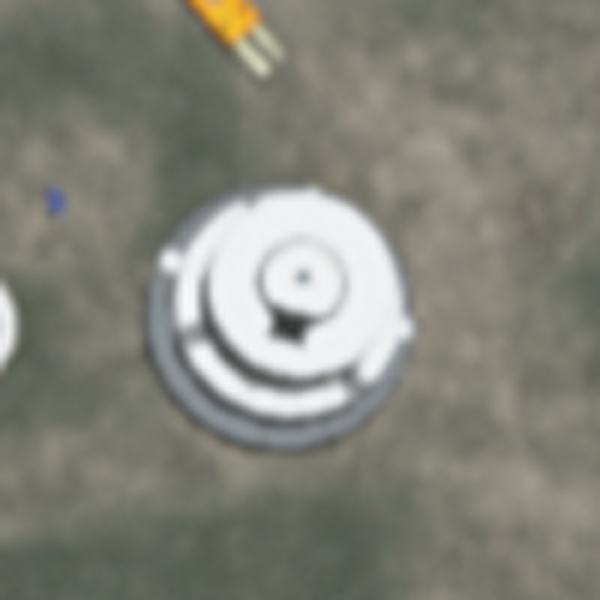

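```bash
cat >> h.py <<'E'
from scipy.spatial.transform import Rotation as Ro
def tool(s=None):
    s=s or r.get_state(); return np.array(s['tcp_pos']),Ro.from_euler('xyz',s['eef_rot'],degrees=True).as_matrix()
def plan(target,yaw=None,s=None):
    p,R=tool(s); t=R.T@(np.array(target)-p); y0=np.degrees(np.arctan2(R[1,0],R[0,0]))
    print('t',t.round(4),'|',np.linalg.norm(t).round(3),'yaw now',y0.round(2), None if yaw is None else ('turn rad',-np.radians((yaw-y0+180)%360-180).round(4)))
E
python3 - <<'E'
from h import *
p,R=tool(); V=np.array(calibration('wrist')['view']); c=-V[:3,:3].T@V[:3,3]
print('cam in tool',R.T@(c-p),'fwd',R.T@(-V[2,:3]),'right',R.T@V[0,:3])
# key
z=load('top0');P=cloud(z)
m=(P[...,2]>.085)&(P[...,2]<.13)&(abs(P[...,0]-.52)<.05)&(abs(P[...,1]-.19)<.05)
vu=np.argwhere(m); rect=cv2.minAreaRect(vu[:,::-1].astype(np.float32)); print(rect)
print('head',onz(z,*rect[0],.104)); b=cv2.boxPoints(rect); print([onz(z,*q,.104).round(4) for q in b], np.nanmedian(P[m],0))
# stand top
m=(P[...,2]>.035)&(P[...,2]<.055)&(abs(P[...,0]-.52)<.06)&(abs(P[...,1]-.19)<.055)
vu=np.argwhere(m); rect=cv2.minAreaRect(vu[:,::-1].astype(np.float32)); print(rect); b=cv2.boxPoints(rect); b=np.array([onz(z,*q,.046) for q in b]); print(b.round(4),b.mean(0),np.linalg.norm(b[0]-b[1]),np.linalg.norm(b[1]-b[2]))
# hub top
for n in('top0','side0'):
    z=load(n);P=cloud(z)
    m=(P[...,2]>.068)&(P[...,2]<.085)&(abs(P[...,0]-.56)<.06)&(abs(P[...,1]+.137)<.06)
    cs,_=cv2.findContours(m.astype(np.uint8),cv2.RETR_EXTERNAL,cv2.CHAIN_APPROX_NONE); k=max(cs,key=cv2.contourArea)[:,0]
    k=cv2.convexHull(k)[:,0]; Q=np.array([onz(z,u,v,.075) for u,v in k]); (cx,cy),rr=cv2.minEnclosingCircle(Q[:,:2].astype(np.float32)); print(n,'hub',cx,cy,rr, np.nanmedian(P[m],0))
E
```

```text
cam in tool [ 0.07704391 -0.00028215 -0.15763616] fwd [-2.85138354e-01 -3.48974629e-04  9.58486305e-01] right [-1.02811901e-04  9.99999939e-01  3.33503974e-04]
((202.1999969482422, 213.60000610351562), (11.384199142456055, 7.589465141296387), 71.56504821777344)
head [0.52226158 0.1944062  0.104     ]
[array([0.5318, 0.2068, 0.104 ]), array([0.5374, 0.1908, 0.104 ]), array([0.5127, 0.182 , 0.104 ]), array([0.5072, 0.198 , 0.104 ])] [0.52313075 0.19486525 0.10220228]
((204.84999084472656, 215.55001831054688), (30.04163932800293, 21.503490447998047), 71.56505584716797)
[[0.5538 0.2327 0.046 ]
 [0.5703 0.1849 0.046 ]
 [0.502  0.1608 0.046 ]
 [0.4859 0.2082 0.046 ]] [0.52800417 0.19667061 0.046     ] 0.050590384925303294 0.07239159991999303
top0 hub 0.5679084658622742 -0.14165036380290985 0.03642243519425392 [ 0.56886465 -0.14242993  0.07527509]
side0 hub 0.5650708079338074 -0.1451692432165146 0.038434725254774094 [ 0.56585218 -0.14747953  0.07467118]
```

```bash
python3 - <<'E'
from h import *
plan([.522,.194,.20],19)
P=cloud(load('top0')); m=(P[...,0]>.6)&(P[...,2]>.05)&(abs(P[...,1])<.35)
Q=P[m]; 
for y in np.arange(-.35,.36,.05):
    q=Q[abs(Q[:,1]-y)<.025]; print(y.round(2), len(q), q[:,0].min().round(3) if len(q) else None, q[:,2].max().round(3) if len(q) else None)
E
```

```text
t [0.4206 0.3096 0.0263] | 0.523 yaw now -20.56 ('turn rad', np.float64(-0.6905))
-0.35 285 0.813 0.175
-0.3 485 0.812 0.176
-0.25 695 0.821 0.175
-0.2 0 None None
-0.15 21 0.6 0.078
-0.1 886 0.728 0.171
-0.05 1793 0.726 0.171
-0.0 1845 0.727 0.172
0.05 1865 0.705 0.172
0.1 2023 0.691 0.172
0.15 2021 0.692 0.173
0.2 231 0.706 0.17
0.25 556 0.838 0.151
0.3 653 0.682 0.148
0.35 1011 0.641 0.117
```

>>> servo_tool:
  grip: [-1, -1, -1, -1, -1, -1, -1, -1, -1, -1]
  translation:
    - [0.03, 0.022, 0.002]
    - [0.062, 0.045, 0.004]
    - [0.093, 0.068, 0.006]
    - [0.124, 0.091, 0.008]
    - [0.155, 0.114, 0.01]
    - [0.186, 0.137, 0.012]
    - [0.217, 0.16, 0.014]
    - [0.248, 0.183, 0.016]
    - [0.279, 0.206, 0.018]
    - [0.31, 0.229, 0.02]
  turn: [-0.07, -0.14, -0.21, -0.28, -0.35, -0.42, -0.49, -0.56, -0.63, -0.69]
  newtons: 40

```text
time_s: 0.98
tcp_pos: [0.4474, 0.307, 0.2066]
eef_rot: [-180.0, -0.0, 19.2]
contact_force: [0.3, 0.2, 0.0]
gripper_width: 0.0878
```

```bash
python3 - <<'E'
from h import *
s=r.get_state();print(s['tcp_pos'],s['eef_rot'],s['joints'].round(1));plan([.522,.194,.20],19)
E
```

```text
[0.44740102 0.30695435 0.20655506] [-1.79992060e+02 -5.30191246e-03  1.92027963e+01] [ 55.2   8.9 -17.8  -0.  -63.3  54.1]
t [0.0333 0.1312 0.0065] | 0.136 yaw now 19.2 ('turn rad', np.float64(0.0035))
```

>>> servo_tool:
  grip: [-1, -1, -1, -1, -1, -1]
  translation:
    - [0.008, 0.033, 0.001]
    - [0.017, 0.066, 0.003]
    - [0.025, 0.099, 0.005]
    - [0.033, 0.131, 0.006]
    - [0.033, 0.131, 0.006]
    - [0.033, 0.131, 0.006]
  turn: [0, 0, 0, 0, 0, 0]

```text
time_s: 1.48
tcp_pos: [0.5212, 0.1939, 0.2001]
eef_rot: [180.0, 0.1, 18.8]
contact_force: [-0.0, 1.5, 0.3]
gripper_width: 0.088
```

```bash
python3 - <<'E'
from h import *
s=r.get_state();print(s['tcp_pos'],s['eef_rot'],s['joints'].round(1))
shot('wrist','w1')
E
```

```text
[0.52115422 0.19385448 0.20011037] [1.79984426e+02 5.07952461e-02 1.87866232e+01] [ 40.6  10.5 -16.7  -0.  -62.8  68.2]
```

View pics/w1.png

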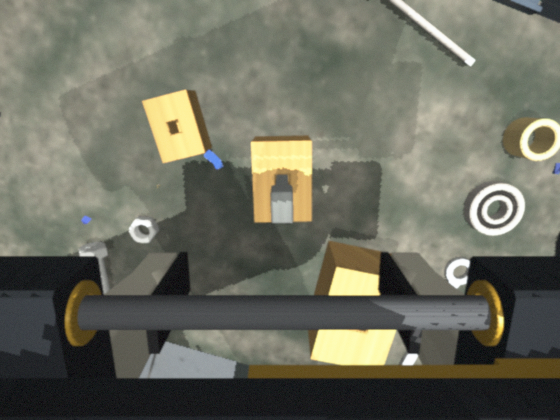

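```bash
python3 - <<'E'
from h import *
crop('w1',235,125,335,235,5,'w1c')
z=load('w1');P=cloud(z)
for v in range(165,226,4): print(v,P[v,282].round(4))
E
```

```text
165 [0.5418 0.2027 0.045 ]
169 [0.5388 0.2017 0.0463]
173 [0.5355 0.2006 0.0457]
177 [0.5321 0.1994 0.0451]
181 [0.5314 0.1992 0.0577]
185 [0.5343 0.2    0.0854]
189 [0.5339 0.1998 0.096 ]
193 [0.5328 0.1994 0.1029]
197 [0.5301 0.1985 0.1033]
201 [0.5274 0.1976 0.1034]
205 [0.5244 0.1966 0.1026]
209 [0.5219 0.1957 0.1035]
213 [0.5189 0.1947 0.1029]
217 [0.5161 0.1938 0.1031]
221 [0.5133 0.1928 0.1031]
225 [ 0.4764  0.1808 -0.    ]
```

View pics/w1c.png

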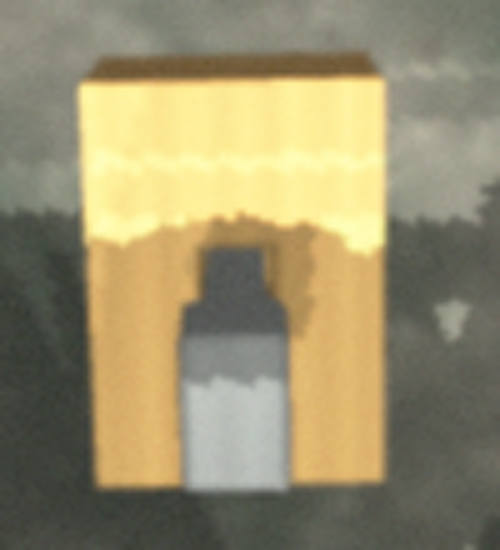

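```bash
python3 - <<'E'
from h import *
z=load('w1');P=cloud(z)
a=np.array([np.cos(np.radians(18.8)),np.sin(np.radians(18.8))]); b=np.array([-a[1],a[0]]); o=np.array([.5211,.1938])
for v in range(172,226):
    q=P[v,278:287]; q=np.nanmedian(q,0); print(v,((q[:2]-o)@a*1e3).round(1),((q[:2]-o)@b*1e3).round(1),(q[2]*1e3).round(1),end=' ; ')
m=(P[...,2]>.095)&(P[...,2]<.108)&(abs(P[...,0]-.52)<.05)&(abs(P[...,1]-.19)<.05)
vu=np.argwhere(m)[:,::-1]; rect=cv2.minAreaRect(vu.astype(np.float32)); c=onz(z,*(np.array(rect[0])+0),.1035); print('\n',rect,c)
q=P[m]; print('b range',np.percentile((q[:,:2]-o)@b,[1,50,99]),'a',np.percentile((q[:,:2]-o)@a,[1,50,99]))
for v in (200,208,216):
  rr=[(u,((P[v,u,:2]-o)@b*1e3).round(1),(P[v,u,2]*1e3).round(1)) for u in range(266,300)]; print(v,[x for x in rr if x[2]>90][::30] ,[x for x in rr if x[2]>90][-1])
# edge orientation
L=[];
for v in range(195,222): 
  us=[u for u in range(262,304) if P[v,u,2]>.095]; L.append((v,us[0],us[-1]))
L=np.array(L); 
for k in (1,2):
  f=np.polyfit(L[:,0],L[:,k],1); e=[onz(z,np.polyval(f,v),v,.1035) for v in (195,221)]; dd=e[1]-e[0]; print('edge yaw',np.degrees(np.arctan2(-dd[1],-dd[0])), [((x[:2]-o)@b*1e3).round(2) for x in e])
# stand edges
m=(P[...,2]>.040)&(P[...,2]<.05)&(abs(P[...,0]-.53)<.06)&(abs(P[...,1]-.19)<.06)
L=[]
for v in range(150,215):
  us=[u for u in range(235,330) if m[v,u]]; L.append((v,us[0],us[-1]))
L=np.array(L)
for k in (1,2):
  f=np.polyfit(L[:,0],L[:,k],1); e=[onz(z,np.polyval(f,v),v,.046) for v in (150,215)]; dd=e[1]-e[0]; print('stand edge yaw',np.degrees(np.arctan2(-dd[1],-dd[0])), [((x[:2]-o)@b*1e3).round(2) for x in e])
E
```

```text
172 16.2 1.8 45.0 ; 173 15.8 1.8 45.8 ; 174 13.4 1.6 35.5 ; 175 12.7 2.3 38.4 ; 176 12.4 1.8 41.8 ; 177 12.2 1.8 45.9 ; 178 12.4 1.8 49.2 ; 179 12.0 1.8 51.9 ; 180 12.0 1.8 55.5 ; 181 11.5 1.8 59.1 ; 182 11.6 1.7 62.5 ; 183 11.5 1.7 64.8 ; 184 11.4 1.7 68.5 ; 185 14.7 1.2 86.7 ; 186 14.6 1.6 89.1 ; 187 14.6 1.6 91.3 ; 188 14.2 1.6 93.9 ; 189 14.1 1.6 97.1 ; 190 14.0 1.6 99.6 ; 191 13.9 1.5 101.8 ; 192 13.6 1.5 103.1 ; 193 12.8 1.5 103.4 ; 194 12.2 1.5 103.6 ; 195 11.7 1.5 103.9 ; 196 11.2 1.5 103.7 ; 197 10.1 1.5 103.3 ; 198 9.3 1.5 103.1 ; 199 8.4 1.5 103.7 ; 200 8.0 1.5 103.6 ; 201 7.2 1.5 103.4 ; 202 6.4 1.5 103.4 ; 203 5.8 1.5 103.5 ; 204 5.3 1.5 104.1 ; 205 4.0 1.6 103.1 ; 206 3.6 1.5 103.1 ; 207 2.7 1.6 103.1 ; 208 1.9 1.6 103.1 ; 209 1.3 1.6 103.5 ; 210 0.6 1.6 103.8 ; 211 -0.4 1.6 103.0 ; 212 -0.9 1.6 102.8 ; 213 -1.8 1.6 103.2 ; 214 -2.7 1.6 102.9 ; 215 -3.3 1.5 103.1 ; 216 -4.1 1.5 103.3 ; 217 -4.7 1.5 103.0 ; 218 -5.5 1.6 103.3 ; 219 -6.2 1.6 103.2 ; 220 -6.8 1.6 103.3 ; 221 -7.7 1.6 102.9 ; 222 -8.6 1.6 102.2 ; 223 -44.8 2.0 -0.5 ; 224 -45.4 2.1 -0.4 ; 225 -46.5 2.1 0.2 ; 
 ((281.0, 205.0), (34.0, 22.0), 90.0) [0.52442265 0.19730951 0.1035    ]
b range [-0.00557951  0.00223578  0.00997548] a [-0.00883034  0.00407773  0.01437564]
200 [(270, np.float64(10.1), np.float64(101.1))] (292, np.float64(-5.5), np.float64(100.9))
208 [(271, np.float64(9.3), np.float64(103.8))] (292, np.float64(-5.5), np.float64(102.8))
216 [(271, np.float64(9.4), np.float64(102.1))] (292, np.float64(-5.6), np.float64(102.3))
edge yaw 20.331509225681547 [np.float64(9.74), np.float64(9.23)]
edge yaw 19.145071350553945 [np.float64(-5.47), np.float64(-5.58)]
stand edge yaw 20.113878375175275 [np.float64(27.27), np.float64(25.98)]
stand edge yaw 18.658824722837462 [np.float64(-22.47), np.float64(-22.33)]
```

The flat face is on the world-forward side (key +x yaw about 19.5°), because the visible far face runs parallel to the head instead of receding. The key leans about 2–3° toward the robot. Next I descend and grasp.

```bash
python3 - <<'E'
from h import *
plan([.5228,.1965,.080],19.5)
E
```

```text
t [ 0.0025 -0.0009  0.1203] | 0.12 yaw now 18.87 ('turn rad', np.float64(-0.0111))
```

>>> servo_tool:
  grip: [-1, -1, -1, -1, -1, -1, 0.4, 0.6, 0.6, 0.6]
  translation:
    - [0.002, -0.0015, 0.03]
    - [0.0025, -0.0015, 0.065]
    - [0.0025, -0.0015, 0.1]
    - [0.0025, -0.0015, 0.12]
    - [0.0025, -0.0015, 0.12]
    - [0.0025, -0.0015, 0.12]
    - [0.0025, -0.0015, 0.12]
    - [0.0025, -0.0015, 0.12]
    - [0.0025, -0.0015, 0.12]
    - [0.0025, -0.0015, 0.12]
  turn: [-0.011, -0.011, -0.011, -0.011, -0.011, -0.011, -0.011, -0.011, -0.011, -0.011]
  newtons: 15

```text
time_s: 2.37
tcp_pos: [0.5231, 0.1984, 0.082]
eef_rot: [-180.0, -0.1, 19.6]
contact_force: [-0.6, -0.6, -0.3]
gripper_width: 0.0667
```

```bash
python3 - <<'E'
from h import *
s=r.get_state();print(s)
shot('side','s1');shot('wrist','w2'); crop('s1',200,100,320,220,5,'s1c')
E
```

```text
{'time_s': 2.3667, 'joints': array([ 4.08189554e+01,  1.76043733e+01, -2.47353725e+01,  7.33699287e-03,
       -4.75214563e+01,  6.87947481e+01]), 'qd': array([-0.11390389,  0.26509513, -0.41714738, -0.11800327,  0.15196384,
        0.00246681]), 'joint_torque': array([ 1.00183412e-01, -4.79469717e+01,  2.32078689e+01,  5.45019284e+00,
        8.77114129e-02, -1.72474563e-03]), 'tcp_pos': array([0.52312883, 0.19836502, 0.0819575 ]), 'eef_rot': array([-1.79954851e+02, -1.31361402e-01,  1.96186000e+01]), 'contact_force': array([-0.59663151, -0.5791466 , -0.29791043]), 'moment': array([-0.05314289, -0.02010344,  0.04664801]), 'gripper_width': 0.06667446694063286}
```

View pics/s1c.png

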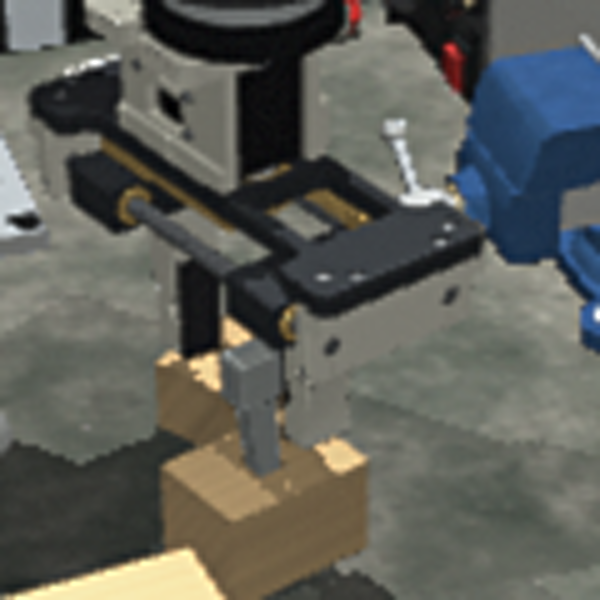

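View pics/w2.png

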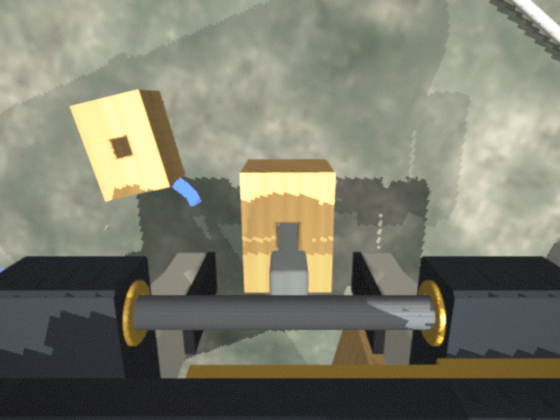

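>>> servo_tool:
  grip: [0.3, 0.6, 0.6, 0.6, 0.6, 0.6, 0.6, 1, 1, 1]
  translation:
    - [0, 0.0018, 0]
    - [0, 0.0018, 0]
    - [0, 0.0018, 0]
    - [0, 0.0018, 0]
    - [0, 0.0018, 0]
    - [0, 0.0018, 0]
    - [0, 0.0018, 0]
    - [0, 0.0018, 0]
    - [0, 0.0018, 0]
    - [0, 0.0018, 0]
  turn: [0, 0, 0, 0, 0, 0, 0, 0, 0, 0]
  newtons: 8

```text
time_s: 3.3
tcp_pos: [0.5232, 0.1961, 0.0805]
eef_rot: [180.0, 0.0, 19.6]
contact_force: [-0.7, 0.4, 0.1]
gripper_width: 0.0158
```

>>> servo_tool:
  grip: [1, 1, 1, 1]
  translation:
    - [0, 0, 0]
    - [0, 0, 0]
    - [0, 0, 0]
    - [0, 0, 0]
  turn: [0, 0, 0, 0]

```text
time_s: 3.63
tcp_pos: [0.5231, 0.1961, 0.0805]
eef_rot: [180.0, 0.0, 19.6]
contact_force: [0.1, 0.8, -0.4]
gripper_width: 0.0161
```

```bash
python3 - <<'E'
from h import *
s=r.get_state();print(s['tcp_pos'],s['eef_rot'],s['contact_force'],s['gripper_width'])
shot('wrist','w3');crop('w3',220,140,360,310,4,'w3c')
E
```

```text
[0.52314506 0.19612054 0.08054817] [1.79999390e+02 1.61426854e-03 1.96096192e+01] [ 0.10979527  0.75005662 -0.41885171] 0.0161079663631777
```

View pics/w3c.png

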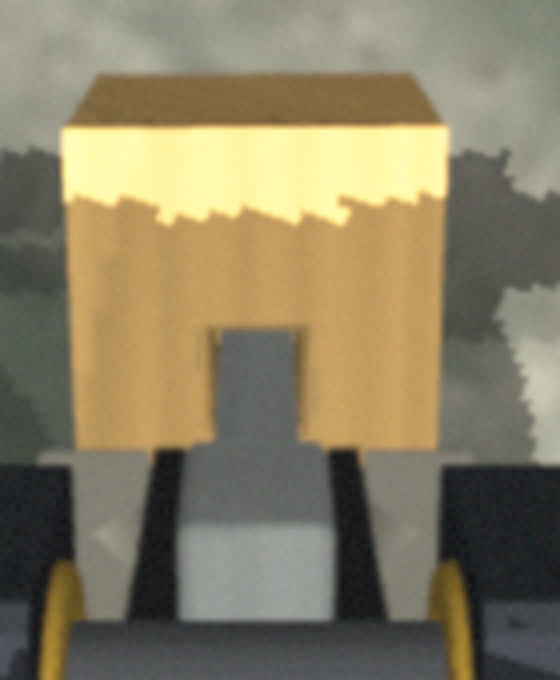

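```bash
cat >> h.py <<'E'
def lean(f,u0,u1,v0,v1,p,R):
    z=load(f);P=cloud(z); q=(np.nanmedian(P[v0:v1,u0:u1],1)-p)@R*1e3  # tool frame mm
    for v,k in zip(range(v0,v1),q): print(v,k.round(1),end=' ; ')
    print(); return q
E
python3 - <<'E'
from h import *
p,R=tool(); 
lean('w3',276,293,215,275,p,R)
E
```

```text
215 [16.4 -0.1 34.8] ; 216 [15.8 -0.1 35.2] ; 217 [15.2 -0.1 35. ] ; 218 [14.8 -0.1 34.9] ; 219 [14.3 -0.1 34.9] ; 220 [13.9 -0.1 34.8] ; 221 [12.9 -0.1 35.3] ; 222 [10.1 -0.1 42.2] ; 223 [ 9.8 -0.1 40.6] ; 224 [ 9.8 -0.1 39. ] ; 225 [ 9.9 -0.1 37.6] ; 226 [10.2 -0.1 35.8] ; 227 [10.  -0.1 34.5] ; 228 [ 9.9 -0.1 32.7] ; 229 [ 9.5 -0.  31.4] ; 230 [ 9.6 -0.  30.5] ; 231 [ 9.5 -0.2 28.9] ; 232 [ 9.1  0.4 27.3] ; 233 [ 9.3 -0.1 26.1] ; 234 [ 9.  -0.1 24.7] ; 235 [ 9.4 -0.1 23.4] ; 236 [ 9.3  0.  22.1] ; 237 [ 8.9 -0.1 20.8] ; 238 [ 9.2 -0.1 19.3] ; 239 [ 9.  -0.2 18.1] ; 240 [ 9.2 -0.1 16.7] ; 241 [ 9.  -0.1 15.8] ; 242 [ 8.9 -0.2 14.7] ; 243 [ 8.9 -0.1 13.2] ; 244 [ 9.1  0.  11.8] ; 245 [ 8.7 -0.1 11.1] ; 246 [ 8.9 -0.1  9.6] ; 247 [ 8.8 -0.1  8.5] ; 248 [8.6 0.  7.7] ; 249 [8.6 0.1 6.4] ; 250 [12.2 -0.2 -3.5] ; 251 [12.3 -0.1 -4.2] ; 252 [11.8 -0.1 -5.4] ; 253 [12.2 -0.1 -6.5] ; 254 [12.  -0.3 -7.5] ; 255 [11.8 -0.1 -8.2] ; 256 [11.9 -0.3 -9.4] ; 257 [ 12.   -0.1 -10.6] ; 258 [ 11.8  -0.1 -11.3] ; 259 [ 11.8  -0.1 -12.1] ; 260 [ 11.9  -0.1 -13.5] ; 261 [ 11.7  -0.3 -14.2] ; 262 [ 11.7  -0.1 -15.3] ; 263 [ 12.2  -0.1 -15.9] ; 264 [ 11.6  -0.1 -16.7] ; 265 [ 11.7   0.  -17.7] ; 266 [ 11.6   0.  -18.7] ; 267 [ 11.4  -0.1 -19.5] ; 268 [ 11.5  -0.1 -20.2] ; 269 [ 11.7  -0.1 -21.3] ; 270 [ 11.2  -0.1 -21.5] ; 271 [ 11.   -0.  -22.2] ; 272 [ 11.1  -0.1 -22.7] ; 273 [ 10.5  -0.1 -23. ] ; 274 [ 10.2  -0.1 -23.1] ;
```

>>> servo_tool:
  grip: [1, 1, 1, 1]
  translation:
    - [0.001, 0, 0]
    - [0.002, 0, 0]
    - [0.0025, 0, 0]
    - [0.0025, 0, 0]
  turn: [0, 0, 0, 0]
  newtons: 4

```text
time_s: 4.02
tcp_pos: [0.5257, 0.197, 0.0806]
eef_rot: [180.0, -0.0, 19.6]
contact_force: [-0.1, -0.1, 0.2]
gripper_width: 0.0159
```

```bash
python3 - <<'E'
from h import *
s=r.get_state();print(s['tcp_pos'],s['contact_force'])
p,R=tool(); shot('wrist','w4')
lean('w4',276,293,215,275,p,R)
E
```

```text
[0.52568721 0.19698804 0.08061541] [-0.05918855 -0.08544743  0.19509591]
215 [16.1 -0.1 35.1] ; 216 [15.7 -0.1 35. ] ; 217 [15.3 -0.1 35. ] ; 218 [14.6 -0.  35. ] ; 219 [14.2 -0.1 35.3] ; 220 [13.3 -0.1 35.5] ; 221 [12.9 -0.  34.9] ; 222 [12.2 -0.1 35.2] ; 223 [11.9 -0.1 34.8] ; 224 [10.9 -0.1 35.5] ; 225 [10.6  0.  34.8] ; 226 [ 9.9 -0.1 35.7] ; 227 [ 8.5 -0.1 38.6] ; 228 [ 8.4 -0.1 36.7] ; 229 [ 8.3 -0.1 35.2] ; 230 [ 7.8 -0.2 34. ] ; 231 [ 8.4  0.  32.3] ; 232 [ 8.2 -0.1 30.7] ; 233 [ 8.3 -0.  29.1] ; 234 [ 8.3 -0.1 27.8] ; 235 [ 8.3 -0.1 26.3] ; 236 [ 8.1 -0.2 24.4] ; 237 [ 8.1 -0.1 23.2] ; 238 [ 7.9 -0.1 21.9] ; 239 [ 8.  -0.1 20.8] ; 240 [ 8.  -0.1 19.2] ; 241 [ 8.1 -0.3 18. ] ; 242 [ 8.2 -0.1 16.7] ; 243 [ 8.  -0.1 15.5] ; 244 [ 8.  -0.1 14.1] ; 245 [ 8.2 -0.2 12.6] ; 246 [ 8.1 -0.1 11.6] ; 247 [ 7.7 -0.1 10.4] ; 248 [8.1 0.  9. ] ; 249 [ 7.9 -0.1  8. ] ; 250 [ 8.1 -0.2  6.7] ; 251 [11.8 -0.1 -3.7] ; 252 [11.7 -0.1 -4.7] ; 253 [11.9  0.1 -5.9] ; 254 [11.9 -0.1 -7.2] ; 255 [12.  -0.1 -8.2] ; 256 [11.9 -0.1 -9.1] ; 257 [ 11.8  -0.1 -10.2] ; 258 [ 11.5  -0.1 -11.1] ; 259 [ 11.8  -0.  -12.3] ; 260 [ 11.8  -0.2 -12.8] ; 261 [ 11.8  -0.2 -14. ] ; 262 [ 12.    0.1 -15.4] ; 263 [ 11.8  -0.1 -16.1] ; 264 [ 11.9  -0.1 -16.8] ; 265 [ 11.6  -0.3 -17.7] ; 266 [ 11.8  -0.1 -18.8] ; 267 [ 11.8  -0.1 -20. ] ; 268 [ 11.7   0.  -20.8] ; 269 [ 11.5  -0.1 -21.1] ; 270 [ 11.6  -0.1 -21.9] ; 271 [ 11.3  -0.1 -22.5] ; 272 [ 10.6  -0.1 -22.2] ; 273 [ 10.5   0.1 -22.8] ; 274 [ 10.1  -0.2 -22.7] ;
```

>>> servo_tool:
  grip: [1, 1, 1, 1, 1, 1, 1, 1, 1]
  translation:
    - [0, 0, 0]
    - [0, 0, 0]
    - [0, 0, 0]
    - [0, 0, -0.01]
    - [0, 0, -0.025]
    - [0, 0, -0.05]
    - [0, 0, -0.08]
    - [0, 0, -0.105]
    - [0, 0, -0.105]
  turn: [0, 0, 0, 0, 0, 0, 0, 0, 0]
  newtons: 45

```text
time_s: 4.82
tcp_pos: [0.5281, 0.1983, 0.1919]
eef_rot: [-179.9, -0.5, 19.7]
contact_force: [1.1, 0.7, -0.6]
gripper_width: 0.0152
```

```bash
python3 - <<'E'
from h import *
s=r.get_state();print(s['tcp_pos'],s['contact_force'],s['gripper_width'])
plan([.491,-.122,.175],-16)
shot('side','s2');crop('s2',190,60,310,180,5,'s2c')
E
```

```text
[0.5280928  0.19829771 0.19190015] [ 1.12340316  0.73928376 -0.56867009] 0.015245647658743542
t [-0.1429  0.2892  0.0152] | 0.323 yaw now 19.66 ('turn rad', np.float64(0.6224))
```

View pics/s2c.png

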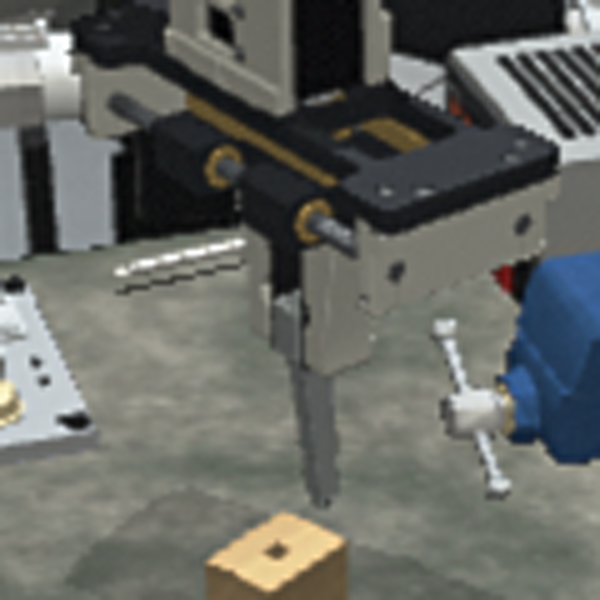

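The key is out, and the slope is on its left (robot) side as expected. Next I traverse to look at the hub.

>>> servo_tool:
  grip: [1, 1, 1, 1, 1, 1, 1, 1, 1, 1]
  translation:
    - [-0.013, 0.026, 0.001]
    - [-0.027, 0.055, 0.002]
    - [-0.043, 0.087, 0.004]
    - [-0.059, 0.119, 0.006]
    - [-0.075, 0.151, 0.008]
    - [-0.091, 0.183, 0.01]
    - [-0.107, 0.215, 0.012]
    - [-0.123, 0.247, 0.014]
    - [-0.135, 0.273, 0.015]
    - [-0.143, 0.289, 0.015]
  turn: [0.05, 0.12, 0.19, 0.26, 0.33, 0.4, 0.47, 0.54, 0.59, 0.622]

```text
time_s: 5.7
tcp_pos: [0.4863, -0.1257, 0.1698]
eef_rot: [180.0, 0.1, -16.3]
contact_force: [0.4, 0.3, -1.2]
gripper_width: 0.0158
```

>>> servo_tool:
  grip: [1, 1, 1, 1]
  translation:
    - [0, 0, 0]
    - [0, 0, 0]
    - [0, 0, 0]
    - [0, 0, 0]
  turn: [0, 0, 0, 0]

```text
time_s: 6.03
tcp_pos: [0.4878, -0.1227, 0.1704]
eef_rot: [-180.0, 0.0, -16.0]
contact_force: [0.3, 0.6, -0.6]
gripper_width: 0.0157
```

```bash
python3 - <<'E'
from h import *
s=r.get_state();print(s['tcp_pos'],s['eef_rot'],s['contact_force'],s['gripper_width'])
shot('wrist','w5');crop('w5',190,20,390,170,4,'w5c')
E
```

```text
[ 0.48775936 -0.12265255  0.17039543] [-1.79997443e+02  2.01764829e-02 -1.59712925e+01] [ 0.28308574  0.60239066 -0.64884494] 0.015706280644879247
```

View pics/w5.png

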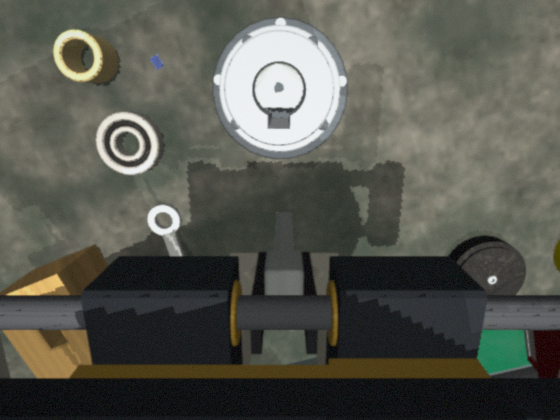

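View pics/w5c.png

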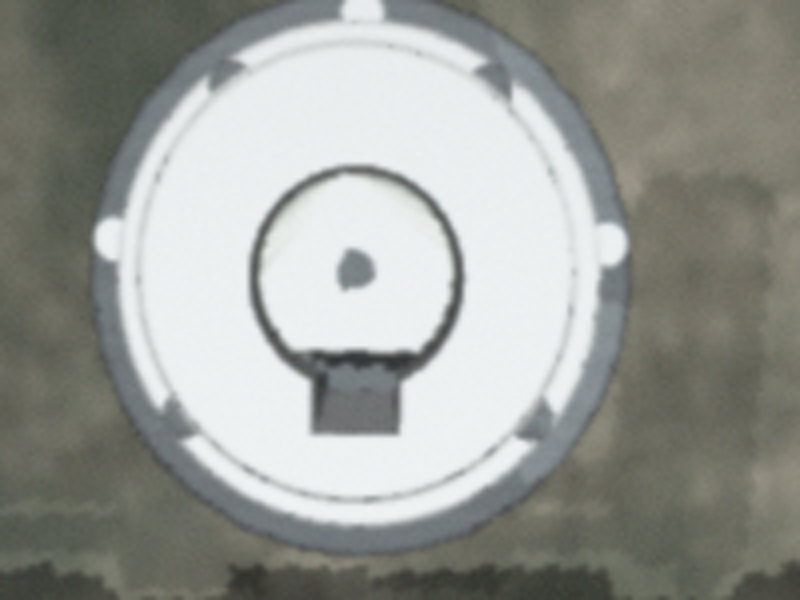

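```bash
python3 - <<'E'
from h import *
p,R=tool(); z=load('w5')
T=lambda u,v,h:((onz(z,u,v,h)-p)@R*1e3).round(2)
print('keyway BL',T(190+311/4,20+434/4,.075),'BR',T(190+400/4,20+434/4,.075),'TL',T(190+313/4,20+372/4,.075),'TR',T(190+400/4,20+372/4,.075))
print('flat L,R edge',T(190+305/4,20+353/4,.078),T(190+420/4,20+353/4,.078),'shaft c',T(190+355/4,20+270/4,.078),'shaft top',T(190+357/4,20+172/4,.078))
g=cv2.cvtColor(z['p'],cv2.COLOR_BGR2GRAY)
for u in (272,276,280,284,288): print(u,g[100:135,u])
print(g[118,260:300],g[124,260:300])
P=cloud(z)
for v in range(100,136,2): print(v,((P[v,279]-p)@R*1e3).round(1),end=' ; ')
# hub pixel mask fit
m=(P[...,2]>.072)&(P[...,2]<.082)
cs,_=cv2.findContours(m.astype(np.uint8),cv2.RETR_EXTERNAL,cv2.CHAIN_APPROX_NONE); k=max(cs,key=cv2.contourArea); Q=np.array([((onz(z,*q,.075)-p)@R*1e3)[:2] for q in cv2.convexHull(k)[:,0]]); 
A=np.c_[2*Q,np.ones(len(Q))]; s=np.linalg.lstsq(A,(Q**2).sum(1),rcond=None)[0]; print('\nhub c',s[:2],np.sqrt(s[2]+s[0]**2+s[1]**2), np.nanmedian(P[m],0))
# key in hand
lean('w5',278,290,208,262,p,R)
E
```

```text
keyway BL [ 57.03 -10.72  95.47] BR [57.02  4.01 95.47] TL [ 66.98 -10.27  95.47] TR [66.98  3.97 95.47]
flat L,R edge [ 70.07 -11.4   92.47] [70.06  7.13 92.47] shaft c [82.8  -3.29 92.46] shaft top [97.34 -2.92 92.46]
272 [239 239 239 239 240 238 234 191 108  65  61  81 110 115 109 111 104 100
 101 107 110 112 110 110 111 113 113 125 172 230 239 240 240 240 240]
276 [238 240 239 240 239 240 231 167  91  58  76 114 121 126 126 124 121 118
 112 110 113 112 113 114 113 114 112 115 155 226 239 240 241 241 239]
280 [240 240 240 240 239 238 229 154  78  58  56  73 107 122 125 126 119 107
 109 110 113 113 113 113 112 114 113 116 160 228 239 240 240 240 240]
284 [239 240 239 240 239 240 235 205 126  66  74 111 124 123 127 125 122 118
 111 112 114 110 112 114 112 110 112 118 159 227 239 239 241 240 241]
288 [241 240 240 240 239 239 236 204 123  66  55  58  75 107 116 121 117 104
  99  95  91  94 102 104 105 111 110 113 154 227 239 240 241 240 241]
[240 241 240 241 240 239 233 190 117  75  71  88 101 107 108 111 112 115
 113 114 109 108 109 112 111 117 114 109  99 120 194 233 238 240 239 240
[... 1285 characters left out ...]
[ 7.8 -0.3 30.9] ; 233 [ 8.  -0.3 29.5] ; 234 [ 7.9 -0.3 27.7] ; 235 [ 8.  -0.2 26.1] ; 236 [ 7.9 -0.3 25. ] ; 237 [ 7.8 -0.3 23.5] ; 238 [ 7.9 -0.2 22. ] ; 239 [ 7.8 -0.3 21. ] ; 240 [ 8.  -0.2 19.3] ; 241 [ 7.9 -0.3 17.9] ; 242 [ 7.9 -0.3 16.4] ; 243 [ 7.9 -0.2 15.3] ; 244 [ 7.8 -0.3 14. ] ; 245 [ 8.  -0.2 12.7] ; 246 [ 8.  -0.2 11.3] ; 247 [ 7.9 -0.3 10.2] ; 248 [ 7.6 -0.3  9.3] ; 249 [ 7.6 -0.3  8. ] ; 250 [ 7.9 -0.2  6.1] ; 251 [11.8 -0.3 -3.8] ; 252 [11.4 -0.3 -4.9] ; 253 [11.5 -0.3 -6. ] ; 254 [11.6 -0.2 -6.9] ; 255 [11.7 -0.  -7.8] ; 256 [11.4 -0.3 -8.9] ; 257 [ 11.6  -0.3 -10.1] ; 258 [ 11.6  -0.2 -11.1] ; 259 [ 11.5  -0.2 -12.1] ; 260 [ 11.5  -0.3 -13.2] ; 261 [ 11.3  -0.2 -13.7] ;
```

>>> servo_tool:
  grip: [1, 1, 1, 1, 1, 1, 1]
  translation:
    - [0.015, -0.001, 0]
    - [0.035, -0.002, 0]
    - [0.052, -0.003, 0]
    - [0.061, -0.003, 0.004]
    - [0.061, -0.003, 0.01]
    - [0.061, -0.003, 0.016]
    - [0.061, -0.003, 0.016]
  turn: [0, 0, 0, 0, 0, 0, 0]
  newtons: 55

```text
time_s: 6.67
tcp_pos: [0.5454, -0.1367, 0.1525]
eef_rot: [180.0, 0.2, -16.0]
contact_force: [0.2, 0.8, -1.6]
gripper_width: 0.0156
```

>>> servo_tool:
  grip: [1, 1, 1]
  translation:
    - [0, 0, 0]
    - [0, 0, 0]
    - [0, 0, 0]
  turn: [0, 0, 0]

```text
time_s: 6.92
tcp_pos: [0.5471, -0.1371, 0.1551]
eef_rot: [-180.0, -0.0, -16.0]
contact_force: [-0.2, -1.1, -0.9]
gripper_width: 0.0157
```

```bash
cat >> h.py <<'E'
W0=(np.array([ 0.48775936,-0.12265255,0.17039543]),Ro.from_euler('xyz',[-179.997443,0.0201764829,-15.9712925],degrees=True).as_matrix())
def rel():
    s=r.get_state(); p=np.array(s['tcp_pos']); R=tool(s)[1]
    print('shift since w5 (mm, tool)',((p-W0[0])@W0[1]*1e3).round(2),'rot',s['eef_rot'].round(2),'F tool',(R.T@s['contact_force']).round(2),'M tool',(R.T@s['moment']).round(3),'w',round(s['gripper_width']*1e3,2),'t',s['time_s'])
E
python3 - <<'E'
from h import *
rel(); shot('wrist','w6');crop('w6',200,130,370,270,4,'w6c'); rel()
E
```

```text
shift since w5 (mm, tool) [61.05 -2.41 15.32] rot [-1.7999e+02 -4.0000e-02 -1.6020e+01] F tool [0.1  1.08 0.91] M tool [ 0.009 -0.037  0.015] w 15.67 t 6.9167
shift since w5 (mm, tool) [61.16 -2.4  15.28] rot [-1.7998e+02 -5.0000e-02 -1.6020e+01] F tool [-0.62 -0.41  1.  ] M tool [-0.038  0.035  0.035] w 15.76 t 6.9667
```

View pics/w6c.png

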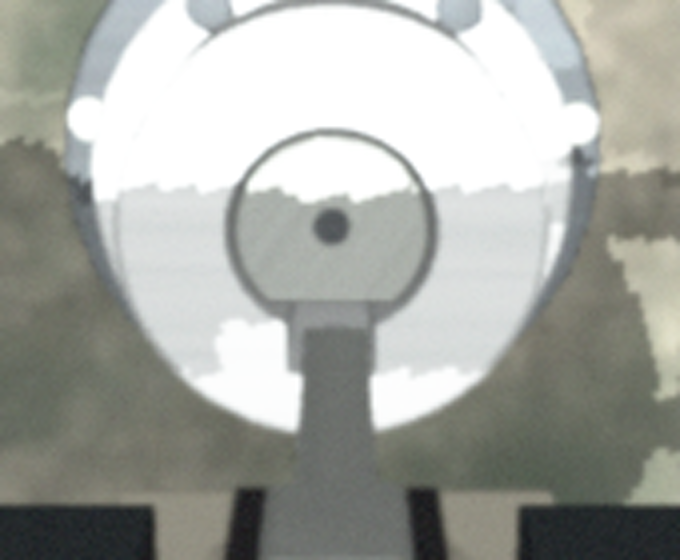

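>>> servo_tool:
  grip: [1, 1, 1, 1, 1, 1, 1]
  translation:
    - [0, -0.0005, 0.004]
    - [0, -0.0005, 0.008]
    - [0, -0.0005, 0.012]
    - [0, -0.0005, 0.016]
    - [0, -0.0005, 0.02]
    - [0, -0.0005, 0.025]
    - [0, -0.0005, 0.025]
  turn: [0, 0, 0, 0, 0, 0, 0]

```text
time_s: 7.55
tcp_pos: [0.5467, -0.1368, 0.1282]
eef_rot: [180.0, 0.1, -16.0]
contact_force: [-0.3, 0.4, -1.5]
gripper_width: 0.0156
```

```bash
python3 - <<'E'
from h import *
rel(); shot('wrist','w7');crop('w7',200,130,370,270,4,'w7c'); rel()
E
```

```text
shift since w5 (mm, tool) [60.54 -2.66 42.14] rot [ 1.7997e+02  1.1000e-01 -1.6040e+01] F tool [-0.39 -0.29  1.46] M tool [-0.037 -0.065  0.009] w 15.59 t 7.55
shift since w5 (mm, tool) [60.8  -2.69 41.59] rot [ 1.7997e+02  8.0000e-02 -1.6040e+01] F tool [ 0.16 -0.73  0.66] M tool [-0.044  0.028 -0.016] w 15.58 t 7.6
```

View pics/w7c.png

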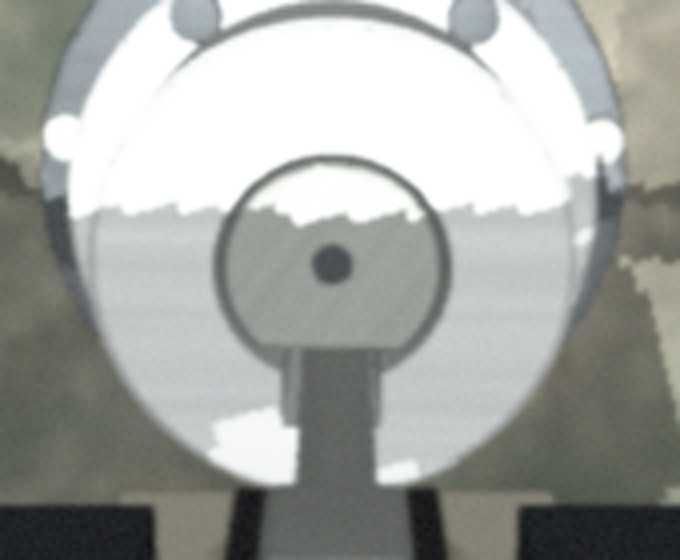

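>>> servo_tool:
  grip: [1, 1, 1, 1, 1, 1, 1]
  translation:
    - [0.0005, 0, 0.003]
    - [0.0005, 0, 0.006]
    - [0.0005, 0, 0.009]
    - [0.0005, 0, 0.012]
    - [0.0005, 0, 0.014]
    - [0.0005, 0, 0.014]
    - [0.0005, 0, 0.014]
  turn: [0, 0, 0, 0, 0, 0, 0]

```text
time_s: 8.18
tcp_pos: [0.5479, -0.1369, 0.1154]
eef_rot: [180.0, 0.0, -16.0]
contact_force: [0.3, -0.1, -0.5]
gripper_width: 0.0157
```

```bash
python3 - <<'E'
from h import *
rel()
E
```

```text
shift since w5 (mm, tool) [61.72 -2.81 54.93] rot [ 1.7999e+02  1.0000e-02 -1.6030e+01] F tool [0.28 0.05 0.53] M tool [-0.089  0.072  0.001] w 15.66 t 8.1833
```

>>> servo_tool:
  grip: [1, 1, 1, 1, 1, 1]
  translation:
    - [0, 0, 0.001]
    - [0, 0, 0.002]
    - [0, 0, 0.003]
    - [0, 0, 0.004]
    - [0, 0, 0.004]
    - [0, 0, 0.004]
  turn: [0, 0, 0, 0, 0, 0]

```text
time_s: 8.68
tcp_pos: [0.5479, -0.1369, 0.1115]
eef_rot: [180.0, 0.0, -16.0]
contact_force: [0.3, -0.5, -1.3]
gripper_width: 0.0158
```

```bash
python3 - <<'E'
from h import *
rel()
E
```

```text
shift since w5 (mm, tool) [61.72 -2.85 58.84] rot [180.     0.   -16.03] F tool [0.4  0.45 1.33] M tool [ 0.006  0.035 -0.075] w 15.78 t 8.6833
```

>>> servo_tool:
  grip: [1, 1, 1, 1, 1, 1]
  translation:
    - [0, 0, 0.001]
    - [0, 0, 0.002]
    - [0, 0, 0.003]
    - [0, 0, 0.004]
    - [0, 0, 0.004]
    - [0, 0, 0.004]
  turn: [0, 0, 0, 0, 0, 0]

```text
time_s: 9.18
tcp_pos: [0.5478, -0.1369, 0.1075]
eef_rot: [180.0, 0.0, -16.0]
contact_force: [0.2, -0.2, -1.0]
gripper_width: 0.0159
```

```bash
python3 - <<'E'
from h import *
rel()
E
```

```text
shift since w5 (mm, tool) [61.68 -2.79 62.92] rot [ 1.800e+02  1.000e-02 -1.603e+01] F tool [0.26 0.1  1.  ] M tool [ 0.028 -0.037  0.019] w 15.93 t 9.1833
```

>>> servo_tool:
  grip: [1, 1, 1, 1, 1, 1]
  translation:
    - [0, 0, 0.001]
    - [0, 0, 0.002]
    - [0, 0, 0.003]
    - [0, 0, 0.003]
    - [0, 0, 0.003]
    - [0, 0, 0.003]
  turn: [0, 0, 0, 0, 0, 0]

```text
time_s: 9.68
tcp_pos: [0.5479, -0.1369, 0.1046]
eef_rot: [-180.0, -0.0, -16.0]
contact_force: [0.2, -0.1, -0.8]
gripper_width: 0.0155
```

```bash
python3 - <<'E'
from h import *
rel()
E
```

```text
shift since w5 (mm, tool) [61.76 -2.85 65.79] rot [-180.     -0.    -16.03] F tool [ 0.2  -0.    0.77] M tool [ 0.028 -0.036  0.052] w 15.48 t 9.6833
```

>>> servo_tool:
  grip: [1, 1, 1, 1, 1]
  translation:
    - [0, 0, 0.001]
    - [0, 0, 0.002]
    - [0, 0, 0.003]
    - [0, 0, 0.003]
    - [0, 0, 0.003]
  turn: [0, 0, 0, 0, 0]

```text
time_s: 10.1
tcp_pos: [0.5478, -0.1369, 0.1015]
eef_rot: [180.0, 0.0, -16.0]
contact_force: [-0.5, 0.5, -1.1]
gripper_width: 0.0156
```

```bash
python3 - <<'E'
from h import *
rel()
E
```

```text
shift since w5 (mm, tool) [61.69 -2.8  68.91] rot [ 1.800e+02  1.000e-02 -1.603e+01] F tool [-0.59 -0.36  1.12] M tool [-0.036 -0.012  0.019] w 15.57 t 10.1
```

>>> servo_tool:
  grip: [1, 1, 1, 1, 1]
  translation:
    - [0, 0, 0.001]
    - [0, 0, 0.002]
    - [0, 0, 0.002]
    - [0, 0, 0.002]
    - [0, 0, 0.002]
  turn: [0, 0, 0, 0, 0]

```text
time_s: 10.52
tcp_pos: [0.5479, -0.1369, 0.0996]
eef_rot: [-180.0, -0.0, -16.0]
contact_force: [0.1, 0.7, -0.7]
gripper_width: 0.0152
```

```bash
python3 - <<'E'
from h import *
rel()
E
```

```text
shift since w5 (mm, tool) [61.78 -2.84 70.79] rot [-180.     -0.    -16.03] F tool [-0.12 -0.73  0.66] M tool [-0.024  0.092  0.005] w 15.19 t 10.5167
```

>>> servo_tool:
  grip: [1, 1, 1, 1, 1]
  translation:
    - [0, 0, 0.001]
    - [0, 0, 0.002]
    - [0, 0, 0.002]
    - [0, 0, 0.002]
    - [0, 0, 0.002]
  turn: [0, 0, 0, 0, 0]

```text
time_s: 10.93
tcp_pos: [0.548, -0.1369, 0.0975]
eef_rot: [-180.0, -0.0, -16.0]
contact_force: [0.4, -0.8, -1.0]
gripper_width: 0.0155
```

```bash
python3 - <<'E'
from h import *
rel()
E
```

```text
shift since w5 (mm, tool) [61.87 -2.87 72.83] rot [-1.800e+02 -1.000e-02 -1.603e+01] F tool [0.61 0.61 1.02] M tool [0.038 0.514 0.055] w 15.52 t 10.9333
```

>>> servo_tool:
  grip: [1, 1, 1, 1, 1]
  translation:
    - [0, 0, 0.001]
    - [0, 0, 0.002]
    - [0, 0, 0.002]
    - [0, 0, 0.002]
    - [0, 0, 0.002]
  turn: [0, 0, 0, 0, 0]

```text
time_s: 11.35
tcp_pos: [0.5482, -0.137, 0.0957]
eef_rot: [-180.0, -0.0, -16.0]
contact_force: [2.3, -1.4, 0.3]
gripper_width: 0.0156
```

```bash
python3 - <<'E'
from h import *
rel()
E
```

```text
shift since w5 (mm, tool) [62.06 -2.88 74.68] rot [-1.800e+02 -4.000e-02 -1.603e+01] F tool [ 2.64  0.68 -0.34] M tool [-0.09   0.668  0.027] w 15.64 t 11.35
```

>>> servo_tool:
  grip: [1, 1, 1, 1]
  translation:
    - [0, 0, 0]
    - [0.0002, 0, 0]
    - [0.0002, 0, 0]
    - [0.0002, 0, 0]
  turn: [0, 0, 0, 0]
  newtons: 4

```text
time_s: 11.68
tcp_pos: [0.5482, -0.137, 0.0956]
eef_rot: [-180.0, -0.0, -16.0]
contact_force: [1.6, -0.9, 0.8]
gripper_width: 0.0159
```

```bash
python3 - <<'E'
from h import *
rel()
E
```

```text
shift since w5 (mm, tool) [62.05 -2.87 74.73] rot [-1.800e+02 -1.000e-02 -1.603e+01] F tool [ 1.81  0.47 -0.81] M tool [-0.016  0.657  0.017] w 15.93 t 11.6833
```

>>> servo_tool:
  grip: [1, 1, 1, 1]
  translation:
    - [0, 0, 0]
    - [0, 0, 0]
    - [0, 0, 0]
    - [0, 0, 0]
  turn: [0, 0, 0, 0]
  newtons: 58

```text
time_s: 12.02
tcp_pos: [0.5482, -0.137, 0.0957]
eef_rot: [-180.0, -0.0, -16.0]
contact_force: [3.0, -0.8, 0.6]
gripper_width: 0.0157
```

```bash
python3 - <<'E'
from h import *
rel()
E
```

```text
shift since w5 (mm, tool) [62.06 -2.86 74.72] rot [-1.800e+02 -2.000e-02 -1.603e+01] F tool [ 3.06 -0.08 -0.58] M tool [0.003 0.812 0.005] w 15.74 t 12.0167
```

>>> servo_tool:
  grip: [1, 1, 1, 1]
  translation:
    - [0.0003, 0, 0]
    - [0.0005, 0, 0]
    - [0.0005, 0, 0]
    - [0.0005, 0, 0]
  turn: [0, 0, 0, 0]

```text
time_s: 12.35
tcp_pos: [0.5483, -0.1371, 0.0954]
eef_rot: [180.0, 0.0, -16.0]
contact_force: [1.5, 0.3, -0.3]
gripper_width: 0.0155
```

```bash
python3 - <<'E'
from h import *
rel()
E
```

```text
shift since w5 (mm, tool) [62.16 -2.8  74.98] rot [ 1.800e+02  3.000e-02 -1.604e+01] F tool [ 1.32 -0.65  0.26] M tool [0.146 0.372 0.019] w 15.52 t 12.35
```

>>> servo_tool:
  grip: [1, 1, 1, 1]
  translation:
    - [0, 0, 0.001]
    - [0, 0, 0.002]
    - [0, 0, 0.002]
    - [0, 0, 0.002]
  turn: [0, 0, 0, 0]

```text
time_s: 12.68
tcp_pos: [0.5485, -0.1371, 0.0935]
eef_rot: [180.0, 0.0, -16.0]
contact_force: [1.4, -1.5, 0.3]
gripper_width: 0.0154
```

```bash
python3 - <<'E'
from h import *
rel()
E
```

```text
shift since w5 (mm, tool) [62.37 -2.78 76.92] rot [ 1.800e+02  1.000e-02 -1.603e+01] F tool [ 1.76  1.03 -0.32] M tool [-0.093  0.346  0.043] w 15.35 t 12.6833
```

>>> servo_tool:
  grip: [1, 1, 1, 1]
  translation:
    - [0.0003, 0, 0.0005]
    - [0.0004, 0, 0.001]
    - [0.0004, 0, 0.0015]
    - [0.0004, 0, 0.0015]
  turn: [0, 0, 0, 0]

```text
time_s: 13.02
tcp_pos: [0.5486, -0.1373, 0.0922]
eef_rot: [180.0, 0.0, -16.0]
contact_force: [-1.4, 1.0, 3.6]
gripper_width: 0.0158
```

```bash
python3 - <<'E'
from h import *
rel()
E
```

```text
shift since w5 (mm, tool) [62.55 -2.71 78.17] rot [ 1.7999e+02  3.0000e-02 -1.6030e+01] F tool [-1.65 -0.52 -3.62] M tool [-0.004 -0.625  0.032] w 15.77 t 13.0167
```

>>> servo_tool:
  grip: [1, 1, 1, 1]
  translation:
    - [0, 0, 0.0005]
    - [0, 0, 0.001]
    - [0, 0, 0.001]
    - [0, 0, 0.001]
  turn: [0, 0, 0, 0]

```text
time_s: 13.35
tcp_pos: [0.5486, -0.1373, 0.0915]
eef_rot: [180.0, 0.0, -16.0]
contact_force: [-1.9, 0.9, 7.3]
gripper_width: 0.0156
```

```bash
python3 - <<'E'
from h import *
rel()
E
```

```text
shift since w5 (mm, tool) [62.54 -2.7  78.89] rot [ 1.7999e+02  2.0000e-02 -1.6030e+01] F tool [-2.09 -0.29 -7.26] M tool [-0.03  -1.091  0.064] w 15.56 t 13.35
```

>>> servo_tool:
  grip: [1, 1, 1, 1]
  translation:
    - [-0.0001, 0, 0.0005]
    - [-0.0002, 0, 0.001]
    - [-0.0002, 0, 0.001]
    - [-0.0002, 0, 0.001]
  turn: [0, 0, 0, 0]

```text
time_s: 13.68
tcp_pos: [0.5486, -0.1373, 0.0909]
eef_rot: [180.0, -0.0, -16.0]
contact_force: [-2.8, -0.2, 9.6]
gripper_width: 0.0157
```

```bash
python3 - <<'E'
from h import *
rel()
E
```

```text
shift since w5 (mm, tool) [62.56 -2.67 79.49] rot [ 1.7999e+02 -1.0000e-02 -1.6020e+01] F tool [-2.65  0.98 -9.56] M tool [-0.05  -1.346  0.041] w 15.66 t 13.6833
```

>>> servo_tool:
  grip: [1, 1, 1, 1, 1]
  translation:
    - [-0.0001, 0, 0.0004]
    - [-0.0002, 0, 0.0008]
    - [-0.0002, 0, 0.0012]
    - [-0.0002, 0, 0.0012]
    - [-0.0002, 0, 0.0012]
  turn: [0, 0, 0, 0, 0]

```text
time_s: 14.1
tcp_pos: [0.5487, -0.1373, 0.0902]
eef_rot: [180.0, -0.0, -16.0]
contact_force: [-3.4, 1.2, 13.5]
gripper_width: 0.0156
```

```bash
python3 - <<'E'
from h import *
rel()
E
```

```text
shift since w5 (mm, tool) [62.61 -2.71 80.2 ] rot [ 1.7999e+02 -5.0000e-02 -1.6010e+01] F tool [ -3.57  -0.19 -13.46] M tool [ 0.018 -1.742  0.083] w 15.58 t 14.1
```

>>> servo_tool:
  grip: [1, 1, 1, 1, 1]
  translation:
    - [-0.0001, 0, 0.0004]
    - [-0.0002, 0, 0.0008]
    - [-0.0002, 0, 0.0008]
    - [-0.0002, 0, 0.0008]
    - [-0.0002, 0, 0.0008]
  turn: [0, 0, 0, 0, 0]

```text
time_s: 14.52
tcp_pos: [0.5486, -0.1373, 0.0897]
eef_rot: [180.0, -0.1, -16.0]
contact_force: [-4.5, 1.5, 15.3]
gripper_width: 0.0155
```

```bash
python3 - <<'E'
from h import *
rel(); shot('wrist','w8'); rel(); crop('w8',200,130,370,270,4,'w8c'); p,R=tool(); lean('w8',278,290,225,272,p,R)
E
```

```text
shift since w5 (mm, tool) [62.58 -2.71 80.7 ] rot [ 1.7999e+02 -7.0000e-02 -1.6000e+01] F tool [ -4.68  -0.16 -15.35] M tool [-0.038 -1.928  0.137] w 15.53 t 14.5167
shift since w5 (mm, tool) [62.62 -2.68 80.68] rot [ 1.7999e+02 -7.0000e-02 -1.6000e+01] F tool [ -4.34  -0.1  -16.22] M tool [-0.024 -1.834  0.04 ] w 15.73 t 14.5667
225 [18.4 -0.4 12. ] ; 226 [17.7 -0.4 12. ] ; 227 [17.3 -0.4 11.7] ; 228 [16.7 -0.5 12.5] ; 229 [16.3 -0.4 12.1] ; 230 [15.6 -0.4 12.1] ; 231 [15.3 -0.4 11.9] ; 232 [14.5 -0.4 12.4] ; 233 [14.3 -0.5 12.1] ; 234 [13.6 -0.4 12.4] ; 235 [13.  -0.5 12.1] ; 236 [12.7 -0.5 11.9] ; 237 [12.4 -0.5 12. ] ; 238 [11.6 -0.4 11.8] ; 239 [11.2 -0.4 12. ] ; 240 [10.5 -0.4 12.2] ; 241 [ 9.8 -0.4 12.4] ; 242 [ 9.5 -0.4 12.2] ; 243 [ 9.  -0.4 12.3] ; 244 [ 8.6 -0.4 12. ] ; 245 [ 7.6 -0.4 12.7] ; 246 [ 7.5 -0.4 11.9] ; 247 [ 7.8 -0.3 10. ] ; 248 [ 7.6 -0.4  9.3] ; 249 [ 7.6 -0.5  7.8] ; 250 [ 7.8 -0.4  6.8] ; 251 [11.7 -0.4 -3.7] ; 252 [11.9 -0.4 -5.2] ; 253 [11.8 -0.4 -6.4] ; 254 [11.7 -0.4 -7.5] ; 255 [11.7 -0.4 -8.3] ; 256 [11.9 -0.4 -9.5] ; 257 [ 11.8  -0.4 -10.8] ; 258 [ 11.8  -0.4 -11.8] ; 259 [ 11.6  -0.4 -12.6] ; 260 [ 11.9  -0.4 -13.6] ; 261 [ 11.7  -0.4 -14.6] ; 262 [ 11.7  -0.4 -15.9] ; 263 [ 11.8  -0.4 -16.5] ; 264 [ 11.8  -0.4 -17.4] ; 265 [ 11.7  -0.3 -18.5] ; 266 [ 11.6  -0.4 -19.3] ; 267 [ 11.8  -0.4 -20. ] ; 268 [ 11.6  -0.5 -20.9] ; 269 [ 11.4  -0.4 -21.3] ; 270 [ 11.3  -0.4 -22. ] ; 271 [ 11.   -0.3 -22.5] ;
```

View pics/w8c.png

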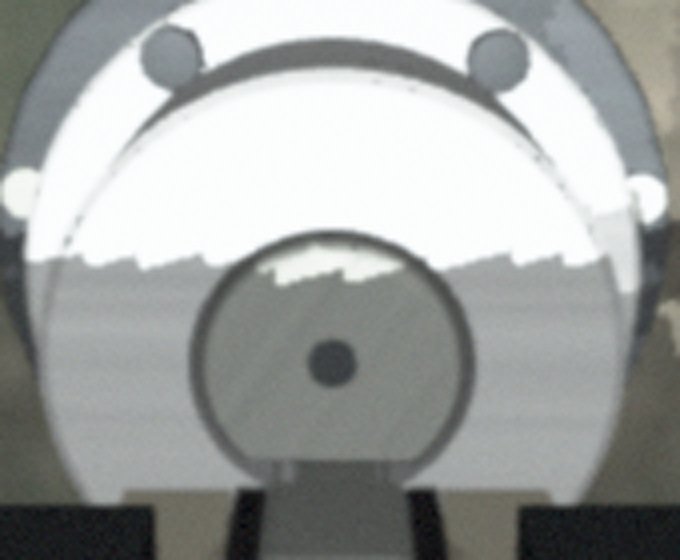

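>>> servo_tool:
  grip: [1, 1, 1, 1]
  translation:
    - [-0.0003, 0, 0]
    - [-0.0007, 0, 0]
    - [-0.0007, 0, 0]
    - [-0.0007, 0, 0]
  turn: [0, 0, 0, 0]

```text
time_s: 14.9
tcp_pos: [0.5486, -0.1373, 0.0897]
eef_rot: [180.0, -0.1, -16.0]
contact_force: [-1.4, -1.2, 13.2]
gripper_width: 0.0156
```

```bash
python3 - <<'E'
from h import *
rel()
E
```

```text
shift since w5 (mm, tool) [62.57 -2.7  80.69] rot [ 1.7999e+02 -1.3000e-01 -1.6000e+01] F tool [ -0.96   1.51 -13.17] M tool [-0.42  -0.908  0.105] w 15.6 t 14.9
```

>>> servo_tool:
  grip: [1, 1, 1, 1, 1]
  translation:
    - [0, 0, 0.0004]
    - [0, 0, 0.0009]
    - [0, 0, 0.0009]
    - [0, 0, 0.0009]
    - [0, 0, 0.0009]
  turn: [0, 0, 0, 0, 0]

```text
time_s: 15.32
tcp_pos: [0.5487, -0.1372, 0.0892]
eef_rot: [180.0, -0.1, -16.0]
contact_force: [-3.7, 0.2, 16.5]
gripper_width: 0.0154
```

```bash
python3 - <<'E'
from h import *
rel()
E
```

```text
shift since w5 (mm, tool) [62.62 -2.74 81.15] rot [ 1.7999e+02 -1.5000e-01 -1.5980e+01] F tool [ -3.56   0.82 -16.49] M tool [-0.247 -1.499  0.108] w 15.38 t 15.3167
```

>>> servo_tool:
  grip: [0.4, 0.3, 0.2, 0.2, 0.2, 0.2]
  translation:
    - [0, 0, 0]
    - [0, 0, 0]
    - [0, 0, 0]
    - [0, 0, 0]
    - [0, 0, 0]
    - [0, 0, 0]
  turn: [0, 0, 0, 0, 0, 0]

```text
time_s: 15.82
tcp_pos: [0.5475, -0.1369, 0.0868]
eef_rot: [180.0, 0.0, -16.0]
contact_force: [0.8, -0.4, -0.1]
gripper_width: 0.035
```

>>> servo_tool:
  grip: [0.2, 0.2, 0.2, 0.2, 0.2, 0.2]
  translation:
    - [0, 0, -0.015]
    - [0, 0, -0.035]
    - [0, 0, -0.055]
    - [0, 0, -0.065]
    - [0, 0, -0.065]
    - [0, 0, -0.065]
  turn: [0, 0, 0, 0, 0, 0]

```text
time_s: 16.32
tcp_pos: [0.5477, -0.1367, 0.1521]
eef_rot: [-180.0, -0.0, -16.0]
contact_force: [-0.8, -0.4, -1.2]
gripper_width: 0.0349
```

```bash
python3 - <<'E'
from h import *
rel(); shot('wrist','w9'); crop('w9',200,130,370,290,4,'w9c'); p,R=tool(); q=lean('w9',278,290,190,272,p,R)
shot('side','s3'); crop('s3',280,230,400,350,5,'s3c')
E
```

```text
shift since w5 (mm, tool) [61.53 -2.97 18.23] rot [-1.7996e+02 -4.0000e-02 -1.6040e+01] F tool [-0.64  0.61  1.24] M tool [-0.008 -0.028  0.013] w 34.89 t 16.3167
190 [20.9 -0.7 73.6] ; 191 [20.3 -0.7 74. ] ; 192 [19.6 -0.7 73.7] ; 193 [18.8 -0.7 73.8] ; 194 [18.1 -0.7 74.1] ; 195 [17.4 -0.7 74.3] ; 196 [16.9 -0.7 73.8] ; 197 [16.6 -0.7 73.5] ; 198 [15.6 -0.7 73.8] ; 199 [15.1 -0.7 73.6] ; 200 [14.3 -0.7 73.9] ; 201 [13.8 -0.6 73.6] ; 202 [13.1 -0.7 73.5] ; 203 [12.3 -0.7 74.2] ; 204 [11.5 -0.7 73.7] ; 205 [10.8 -0.7 74. ] ; 206 [10.4 -0.7 73.8] ; 207 [ 9.3 -0.7 74.6] ; 208 [13.3 -0.6 59.3] ; 209 [13.4 -0.6 57. ] ; 210 [13.3 -0.7 54.7] ; 211 [13.2 -0.6 52.8] ; 212 [13.4 -0.6 50.6] ; 213 [13.4 -0.7 48.5] ; 214 [13.2 -0.5 46.9] ; 215 [13.4 -0.6 44.8] ; 216 [13.3 -0.7 43. ] ; 217 [13.7 -0.6 40.9] ; 218 [12.9 -0.6 40.7] ; 219 [12.6 -0.6 39.7] ; 220 [12.1 -0.6 39.9] ; 221 [11.7 -0.6 39.4] ; 222 [11.  -0.6 39.5] ; 223 [10.4 -0.6 39.7] ; 224 [ 9.7 -0.6 39.4] ; 225 [ 9.1 -0.6 39.5] ; 226 [ 8.5 -0.6 39.3] ; 227 [ 8.  -0.6 39.1] ; 228 [ 7.4 -0.6 39.3] ; 229 [ 6.9 -0.6 39.2] ; 230 [ 6.4 -0.6 39
[... 293 characters left out ...]
0.6 39.5] ; 244 [-2.1 -0.6 39.4] ; 245 [-2.9 -0.7 39.7] ; 246 [-3.2 -0.7 38.9] ; 247 [-3.9 -0.6 39.2] ; 248 [-4.5 -0.6 39.3] ; 249 [-5.4 -0.6 39.7] ; 250 [-5.6 -0.6 38.8] ; 251 [-6.5 -0.6 39.5] ; 252 [-7.1 -0.6 39.1] ; 253 [-7.8 -0.6 39.5] ; 254 [-8.5 -0.6 39.7] ; 255 [-9.1 -0.6 39.5] ; 256 [-9.7 -0.6 39.6] ; 257 [-59.8  -0.8 151.9] ; 258 [-61.1  -0.8 152. ] ; 259 [-62.   -0.7 152.1] ; 260 [-62.5  -0.8 151.3] ; 261 [-63.8  -0.8 151.4] ; 262 [-64.8  -0.8 152.2] ; 263 [-65.5  -0.8 151.5] ; 264 [-66.6  -0.8 151.6] ; 265 [-68.   -0.8 152.1] ; 266 [-68.6  -0.8 151.6] ; 267 [-69.7  -0.7 152. ] ; 268 [-70.7  -0.8 152. ] ; 269 [-71.6  -0.8 151.4] ; 270 [-72.8  -1.2 152. ] ; 271 [-73.8  -0.8 152. ] ;
```

View pics/w9c.png

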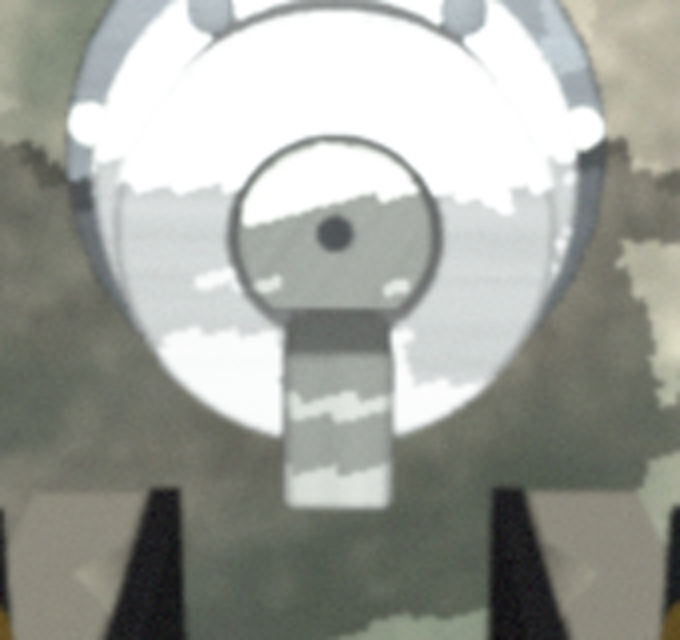

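View pics/s3c.png

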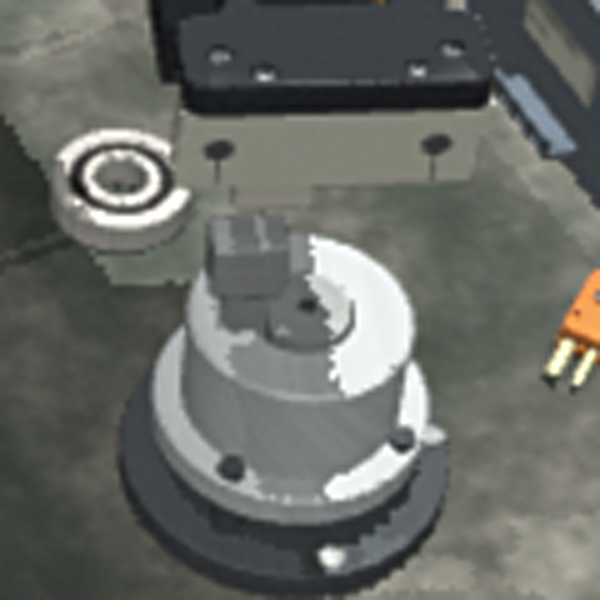

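The key stands upright in the keyway, with its head underside about 15–16 mm above the hub. I'll confirm the seating with a top press, fingers closed.

>>> servo_tool:
  grip: [1, 1, 1, 1, 1, 1, 1, 1, 1, 1]
  translation:
    - [0.002, -0.0006, 0]
    - [0.002, -0.0006, 0]
    - [0.002, -0.0006, 0]
    - [0.002, -0.0006, 0]
    - [0.002, -0.0006, 0.005]
    - [0.002, -0.0006, 0.015]
    - [0.002, -0.0006, 0.025]
    - [0.002, -0.0006, 0.032]
    - [0.002, -0.0006, 0.034]
    - [0.002, -0.0006, 0.034]
  turn: [0, 0, 0, 0, 0, 0, 0, 0, 0, 0]
  newtons: 20

```text
time_s: 17.25
tcp_pos: [0.5491, -0.1369, 0.1169]
eef_rot: [180.0, 0.1, -16.0]
contact_force: [0.4, -0.3, -0.2]
gripper_width: 0.0006
```

```bash
python3 - <<'E'
from h import *
rel(); shot('side','s4'); crop('s4',280,190,400,310,5,'s4c')
E
```

```text
shift since w5 (mm, tool) [62.86 -3.2  53.47] rot [ 1.7996e+02  1.2000e-01 -1.6030e+01] F tool [0.5 0.2 0.2] M tool [-0.107  0.004  0.038] w 0.55 t 17.25
```

View pics/s4c.png

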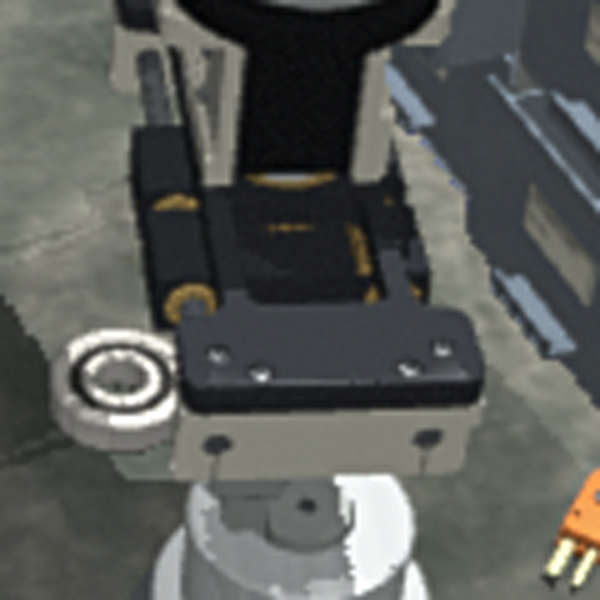

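>>> servo_tool:
  grip: [1, 1, 1, 1, 1]
  translation:
    - [0, 0, 0.001]
    - [0, 0, 0.002]
    - [0, 0, 0.003]
    - [0, 0, 0.004]
    - [0, 0, 0.004]
  turn: [0, 0, 0, 0, 0]

```text
time_s: 17.72
tcp_pos: [0.5497, -0.1368, 0.1141]
eef_rot: [-180.0, -0.0, -16.0]
contact_force: [-0.3, 0.3, -0.0]
gripper_width: 0.0004
```

```bash
python3 - <<'E'
from h import *
rel()
E
```

```text
shift since w5 (mm, tool) [63.47 -3.42 56.24] rot [-180.     -0.    -16.03] F tool [-0.4  -0.23  0.04] M tool [-0.076 -0.046  0.018] w 0.38 t 17.7167
```

>>> servo_tool:
  grip: [1, 1, 1, 1]
  translation:
    - [0, 0, 0.0005]
    - [0, 0, 0.001]
    - [0, 0, 0.001]
    - [0, 0, 0.001]
  turn: [0, 0, 0, 0]

```text
time_s: 18.05
tcp_pos: [0.5498, -0.1368, 0.1132]
eef_rot: [180.0, 0.0, -16.0]
contact_force: [-0.6, 0.6, 0.5]
gripper_width: 0.0002
```

```bash
python3 - <<'E'
from h import *
rel()
E
```

```text
shift since w5 (mm, tool) [63.53 -3.41 57.21] rot [180.     0.   -16.03] F tool [-0.73 -0.39 -0.5 ] M tool [-0.026  0.043 -0.004] w 0.15 t 18.05
```

>>> servo_tool:
  grip: [1, 1, 1, 1]
  translation:
    - [0, 0, 0.0005]
    - [0, 0, 0.001]
    - [0, 0, 0.001]
    - [0, 0, 0.001]
  turn: [0, 0, 0, 0]

```text
time_s: 18.38
tcp_pos: [0.5499, -0.1369, 0.1129]
eef_rot: [180.0, -0.0, -16.0]
contact_force: [-2.7, 1.1, 6.1]
gripper_width: 0.0005
```

```bash
python3 - <<'E'
from h import *
rel()
E
```

```text
shift since w5 (mm, tool) [63.64 -3.41 57.5 ] rot [ 1.800e+02 -3.000e-02 -1.602e+01] F tool [-2.85 -0.32 -6.14] M tool [ 0.122 -0.861  0.027] w 0.53 t 18.3833
```

>>> servo_tool:
  grip: [1, 1, 1, 1]
  translation:
    - [0, 0, 0.0005]
    - [0, 0, 0.001]
    - [0, 0, 0.001]
    - [0, 0, 0.001]
  turn: [0, 0, 0, 0]

```text
time_s: 18.72
tcp_pos: [0.5499, -0.1369, 0.1128]
eef_rot: [180.0, -0.1, -16.0]
contact_force: [-4.9, 3.1, 13.6]
gripper_width: 0.0007
```

```bash
python3 - <<'E'
from h import *
rel()
E
```

```text
shift since w5 (mm, tool) [63.72 -3.42 57.58] rot [ 1.8e+02 -6.0e-02 -1.6e+01] F tool [ -5.57  -1.67 -13.59] M tool [ 0.33  -2.075  0.014] w 0.69 t 18.7167
```

The head holds a 13.6 N push with less than 0.1 mm of movement. One small final press takes it to about 15–16 N.

>>> servo_tool:
  grip: [1, 1, 1, 1]
  translation:
    - [0, 0, 0.0003]
    - [0, 0, 0.0003]
    - [0, 0, 0.0003]
    - [0, 0, 0.0003]
  turn: [0, 0, 0, 0]

```text
time_s: 19.05
tcp_pos: [0.55, -0.1369, 0.1128]
eef_rot: [180.0, -0.1, -16.0]
contact_force: [-5.3, 3.2, 15.3]
gripper_width: 0.0007
```

```bash
python3 - <<'E'
from h import *
rel()
E
```

```text
shift since w5 (mm, tool) [63.74 -3.43 57.59] rot [ 1.800e+02 -7.000e-02 -1.599e+01] F tool [ -5.98  -1.58 -15.27] M tool [ 0.389 -2.384  0.016] w 0.75 t 19.05
```

>>> servo_tool:
  grip: [1, 1, 1, 1, 1, 1, 1, 1]
  translation:
    - [0, 0, -0.005]
    - [0, 0, -0.02]
    - [0, 0, -0.045]
    - [0, 0, -0.07]
    - [0, 0, -0.09]
    - [0, 0, -0.09]
    - [0, 0, -0.09]
    - [0, 0, -0.09]
  turn: [0, 0, 0, 0, 0, 0, 0, 0]

```text
time_s: 19.72
tcp_pos: [0.5494, -0.1367, 0.2003]
eef_rot: [-180.0, 0.0, -16.0]
contact_force: [-0.3, 0.3, -0.7]
gripper_width: 0.0004
```

```bash
python3 - <<'E'
from h import *
rel(); shot('wrist','w10'); p,R=tool(); z=load('w10'); P=cloud(z)
Q=(P-W0[0])@W0[1]*1e3
m=(Q[...,2]>45)&(Q[...,2]<64)&(abs(Q[...,0]-63)<25)&(abs(Q[...,1]+3)<15); print('head top z',np.nanmedian(Q[m][:,2]),m.sum())
m=(Q[...,2]>86)&(Q[...,2]<100)&(abs(Q[...,0]-90)<25)&(abs(Q[...,1]+3)<25); print('hub/shaft top z',np.nanpercentile(Q[m][:,2],[10,50,90]))
cv2.imwrite('pics/both.png',np.hstack([z['p'][60:360,80:480],shot('side','s5')[0][120:420,150:550]]))
E
```

```text
shift since w5 (mm, tool) [ 63.07  -3.43 -29.97] rot [-1.7999e+02  4.0000e-02 -1.6040e+01] F tool [-0.38 -0.25  0.7 ] M tool [ 0.004 -0.052  0.008] w 0.42 t 19.7167
head top z 58.51771491559967 795
hub/shaft top z [92.49821564 95.40701468 96.63919393]
```

View pics/both.png

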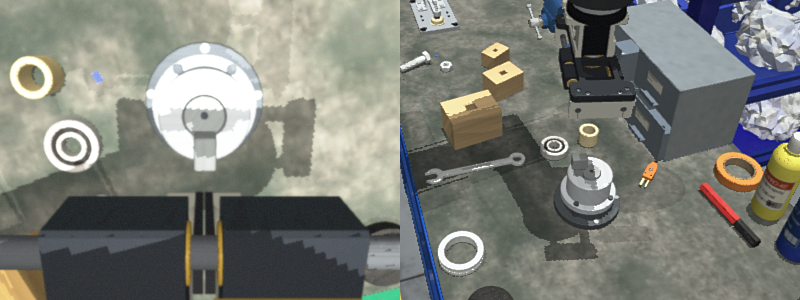

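The key is seated upright (head at about px 205,150 left, 583,160 right). The spanner, bearing and bushing are undisturbed and the gripper is clear, so I'm handing in.

```bash
python3 - <<'E'
from h import *
print(order.close_job()); print(r.get_state()['time_s'])
E
```

```text
the job is handed in; nothing more can be done
None
the job is handed in; nothing more can be done
```

The key is in the keyway, tip down with its sloping face towards the hub, and tight at about 15 N. I handed the job in at about 20 s of robot time, and no verdict came back.

- **Lifting and fitting:** I gripped the key across its 16 mm, straightened its lean of about 2.4° while it was still in the stand, then lifted it out. It began to bear at about 18 mm head height. I pressed until the wrist read 16.5 N, which was the highest push of the job.
- **Tightness:** After letting go, I pressed the head from above with closed fingers to 15.3 N. From 6 N up to that push the tool sank only about 0.1 mm.
- **Final position:** The last pictures show the key upright with its head's underside about 15 mm above the hub top. The gripper is clear, and the spanner, bearing and bushing look undisturbed.
- **Disagreements:**
  - There was a sideways force of up to about 6 N on the tool at full push, which was gone once I let go.
  - Depth readings of the head's top differed by about 1 mm between views.
  - The final head height of about 15 mm is right at the low end of the stated 15 to 39 mm range.

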